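# Load the shaker tray and switch it on with the key

## Robot

A 6-joint arm with a two-finger parallel gripper is mounted at the origin on the work surface. World frame = base frame: x ahead of the robot, y to its left, z up, the work surface at z = 0. Lengths are in m, angles in rad, forces in N, time in s.
With the tool pointing down it reaches from about 0.25 to 0.8 m from the base axis. Payload 3.9 kg.
Tool frame: the origin (TCP) lies midway between the tips of the shut fingers; the grasp point (between the pads) lies 19 mm behind it; z points along the fingers, y is the line along which they close (so a half turn about z gives the same grasp; the last joint's range is limited). The gripper opens to 85 mm and grips with 20 to 120 N. Pads are 22 mm wide; open, the fingers measure 114 mm over their backs; the gripper's body (76 mm by 85 mm) begins 54 mm behind the grasp point. The pads swing forward as they close: fully open they stand 13 mm farther back than shut.
Start: joints at [-1.179, 0.26, -0.138, 1.173, 0, 1.571], TCP at [0.2, -0.485, 0.231] pointing down, gripper open.
Joint ranges: [-2.78, 2.78], [-0.83, 1.72], [-1.28, 1.37], [-1.9, 2.12], [-1.57, 1.48], [-3.14, 3.14]. Speed limits (rad/s): [2.57, 2.57, 3.14, 3.14, 3.14, 3.14].

## Interface

Orientations are given as a unit quaternion [w, x, y, z].
In Python, from rig import env gives the robot as it stands.
- The arm moves only by the shell command python3 -m pendant 'ROWS' [OPENING] [FORCE]. ROWS is JSON, a list that holds one entry, the list of rows, each a list of 6 numbers: the shift along the tool's x, y, z as a fraction of full scale, then the turn, a rotation vector about the tool's x, y, z as a fraction of full scale. In form: [[[dx, dy, dz, rx, ry, rz], ...]]. A call has 1 to 5 rows; each row shifts and turns the commanded pose from where the row before left it, along the tool's axes as they then stand; what a row does not reach is not made up. Full scale, the value 1, is 3 cm for a shift and 90 degrees for a turn. A row lasts 1/8 s, in which the tool goes at most 62.5 mm and 10.7 degrees, less where a joint would pass 70% of its speed; a pose out of reach is approached as far as the arm can. A call with a number of a shift or a turn outside -1 to 1 is refused whole. A call with a gripper value outside its range is refused whole. OPENING is the opening, from -1 (shut) to 1 (fully open), set as the call begins (- or left out, the last holds). The fingers move at their own pace and stop on an object; FORCE is the grip in N (left out, the last holds). Time passes only in rows, so rows that do not move let the fingers close. It gives the time, the measured TCP pose, the force, the opening and the grip force at its end, in the units of the state.
- env.read_state(): the state, without advancing time (a new reading comes with each control period).
- env.read_camera(name): name is "scene" or "top"; returns a dict with "image" (400x640x3 uint8, red, green, blue), "camera_matrix" (3x3 intrinsics, pixels), "rvec" (rotation vector, rad) and "tvec" (3), from world to camera coordinates, as OpenCV has them. Camera axes: x right, y down, z forward; pixel columns grow to the right and rows downward; lengths in m; the calibration is good to about 2 mm. A picture is of the moment at which its call begins. There is no depth.
- env.job_done(): hands the job in; it is judged then, once.
The state is a dict: "time_s": time; "joint_pos": joint angles; "qvel": joint speeds; "joint_torque": joint torques, N m; "eef_pos": TCP position; "ee_rot": TCP orientation; "force": force on the tool from outside, world axes, zero at the start; "ft_torque": the same for the moment, N m; "grip_width": finger opening in m; "gripper_force": force on a finger pad.
Only numpy, scipy, OpenCV 4.12 (cv2) and the standard library are available. Lean on these libraries where they do the work, as an engineer would, in place of code of your own. Each camera call takes 0.05 s, during which the arm holds its last target. There are 200 camera calls.

## Task

Pack every jar, square bottle and oblong tip box on the bench upright and flat on the floor of the shaker's open steel tray; the tray holds them only if they are packed close together and square to its walls. Only when they are all in, push the red key from its stand fully home in the key barrel on the shaker's console, turn it clockwise as far as it goes, and leave it there. Leave the beakers, marker pens and racks alone.

Things in the scene. Friction and masses are not known exactly. Their poses are not given: they have to be found in the camera images.
- shaker: The bench shaker, fixed: white base 158 x 373 mm carrying a steel open-topped tray and, past the tray's -y end, a grey console (130 x 85 mm, top 57 mm above the bench, centred at y = -183 mm) with the key barrel on it. Origin on the bench directly below the tray's centre; x across the tray (short way), y along it, z up.
- tray_in (a point): Centre of the tray's inner floor, 51 mm above the bench; axes as the shaker's. The tray is 128 mm (x) by 256 mm (y) inside, with walls 6 mm thick whose tops are 86 mm above the bench.
- tipbox_a: Pink oblong pipette-tip box, 54 mm (its x) by 114 mm (its y), body 48 mm high (lowest 4 mm set in by 3 mm), with a white carrying ridge on top: 14 mm wide (x), 60 mm long (y), from 48 to 88 mm height, to grip it by; about 0.25 kg. Origin: centre of its underside, z up. May be absent (None).
- tipbox_b: Blue oblong pipette-tip box, 54 mm (its x) by 114 mm (its y), body 48 mm high (lowest 4 mm set in by 3 mm), with a white carrying ridge on top: 14 mm wide (x), 60 mm long (y), from 48 to 88 mm height, to grip it by; about 0.25 kg. Origin: centre of its underside, z up. May be absent (None).
- jar_a: Green glass round jar, 54 mm in diameter, body 55 mm high including the sloping shoulder, with a round blue cap 32 mm in diameter from 55 to 90 mm height, to grip it by; about 0.2 kg. Origin: centre of its underside, z up. May be absent (None).
- jar_b: Pale grey glass round jar, 54 mm in diameter, body 55 mm high including the sloping shoulder, with a round blue cap 32 mm in diameter from 55 to 90 mm height, to grip it by; about 0.2 kg. Origin: centre of its underside, z up. May be absent (None).
- square_a: Amber square bottle, 52 x 52 mm, body 51 mm high (lowest 4 mm set in by 3 mm), with a round white cap 32 mm in diameter from 51 to 90 mm height, to grip it by; about 0.22 kg. Sides along its own x and y. Origin: centre of its underside, z up. May be absent (None).
- square_b: Amber square bottle, 52 x 52 mm, body 51 mm high (lowest 4 mm set in by 3 mm), with a round white cap 32 mm in diameter from 51 to 90 mm height, to grip it by; about 0.22 kg. Sides along its own x and y. Origin: centre of its underside, z up. May be absent (None).
- key: Key standing upright in its stand: red bow 40 mm (its x) by 14 mm (its y) by 45 mm high, above a flat steel blade 16 mm (x) by 8 mm (y) and 28 mm long (lowest 3 mm narrowed to 12 x 5). Origin: centre of the blade's lower tip, z up to the bow (bow from 28 to 73 mm above the origin). 50 g. Works either way round.
- key_stand: Blue block fixed to the bench, 54 x 44 x 34 mm high, with the slot in its top (19 x 11 mm, long side along its x) in which the key stands, bow resting on the block's top.
- keyswitch (a joint): Turn of the shaker's key barrel, rad: 0 = fully anticlockwise (off), 1.571 = fully clockwise seen from above (on, a stop). Starts near 0, stays where it is left; light friction (0.04 N m).
- slot (a point): Mouth of the key slot, at the centre of the top of the key barrel (steel and brass, 48 mm in diameter, 30 mm high, top 87 mm above the bench). Turns with the barrel: slot 19 mm along this point's x, 11 mm along its y, 30 mm deep; the key's bow comes to rest on the barrel's top, with about 0.2 rad of play.
- marker_black: Bystander, to be left alone: white marker pen with a black cap, 125 mm long (its x), 12 mm thick. Origin: centre of its underside.
- marker_blue: Bystander, to be left alone: white marker pen with a blue cap, 125 mm long (its x), 12 mm thick. Origin: centre of its underside.
- beaker_small: Bystander, to be left alone: glass beaker, 60 mm in diameter, 65 mm high. Origin: centre of its underside.
- beaker_large: Bystander, to be left alone: glass beaker, 84 mm in diameter, 110 mm high. Origin: centre of its underside.
- tube_rack: Bystander, to be left alone: pink rack of blue-capped tubes, 70 x 170 mm, 99 mm high. Origin: centre of its underside.
- well_rack: Bystander, to be left alone: dark blue well rack, 120 x 200 mm, 30 mm high. Origin: centre of its underside.
Things that resemble listed ones, but are neither listed nor needed, are in the scene too. What is shaped like the jar_b but black or yellow is not meant.

How it is judged:
By the outcome, as a careful person would: the job done as asked, in the order asked, and still so for the second after the job is handed in, with the robot touching nothing.
Of tipbox_a, tipbox_b, jar_a, jar_b, square_a, square_b only 4 to 6 are there at a start; the rules pass over those that are not, and their reading is None.
At some moment in a run one of tipbox_a, tipbox_b, jar_a, jar_b, square_a, square_b may be knocked a few centimetres aside while the robot is not near it.
It also fails if it takes over 210 s, if anything falls off the work surface, if the arm or the gripper's body presses on something with over 40 N, if the wrist force passes 120 N, or if a joint passes its speed limit or range.

## Working session

There is one attempt and no reset: what is moved stays moved. The work goes in short steps, Python scripts to look and compute and a shell command to move; the robot and the scene stay as the last step left them, time stands still between calls to the robot, and variables do not carry over. Pictures are saved under pics/ and viewed, at most 14 in all, crops included, and the job is handed in when it is done.

```bash
ls; mkdir -p pics; python3 - <<'E'
from rig import env
import cv2
s=env.read_state();print({k:s[k] for k in('time_s','eef_pos','ee_rot','grip_width')})
for n in('scene','top'):
    c=env.read_camera(n);cv2.imwrite(f'pics/{n}0.png',cv2.resize(c['image'][:,:,::-1],(800,500),interpolation=cv2.INTER_CUBIC));print(n,c['camera_matrix'],c['rvec'],c['tvec'])
E
```

```text
pics
{'time_s': 0.0, 'eef_pos': array([ 0.20020647, -0.48458851,  0.23045435]), 'ee_rot': array([-9.74351635e-04,  9.80873386e-01,  1.94644331e-01, -1.87587937e-04]), 'grip_width': 0.08553735252645774}
scene [[364.05029785   0.         316.87456742]
 [  0.         364.05029785 199.54743983]
 [  0.           0.           1.        ]] [ 2.26728909  0.59419472 -0.25401617] [-0.46715718 -0.19394814  1.20763937]
top [[430.15890395   0.         311.23659695]
 [  0.         430.15890395 199.95412586]
 [  0.           0.           1.        ]] [ 2.17066838 -2.11864515  0.11242178] [-0.09201579  0.60114273  1.04797211]
```

View pics/top0.png

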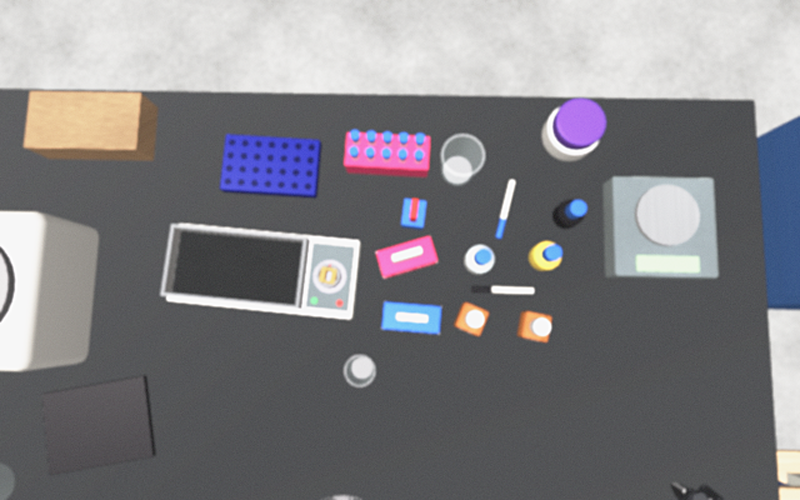

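View pics/scene0.png

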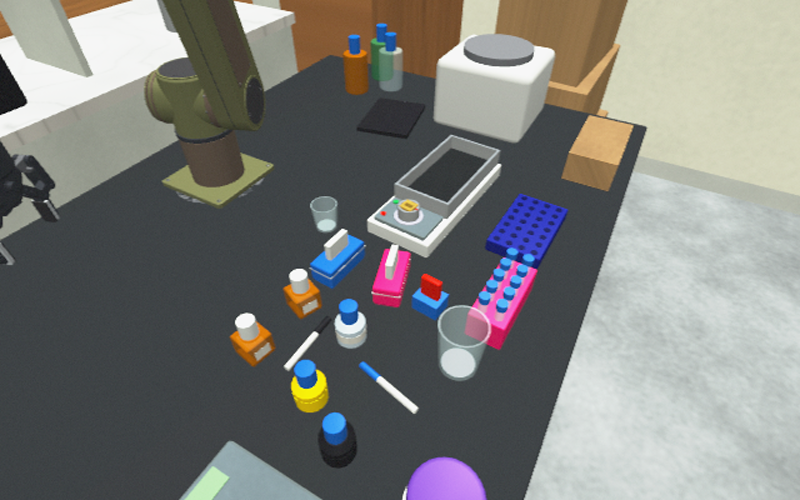

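The top view (800-wide picture) shows:

| Thing | Pixel |
|---|---|
| Pink tip box | (407,257) |
| Blue tip box | (412,318) |
| Amber square bottles | (473,319), (537,326) |
| Pale jar | (480,260) |
| Key and stand | (414,211) |
| Tray | (238,268) |
| Console barrel | (330,276) |

Jar-shaped candidates are pale (480,260), yellow (546,256) and black (571,213). Only the pale one fits jar_b. There is no green jar on the bench; the tall bottles behind at scene (380,60) have a different shape. I'll measure now and confirm in an enlarged crop.

```bash
cat > loc.py <<'E'
import numpy as np,cv2
from rig import env
def cam(n):
    c=env.read_camera(n);c['R']=cv2.Rodrigues(np.array(c['rvec'],float))[0];c['hsv']=cv2.cvtColor(c['image'],cv2.COLOR_RGB2HSV);return c
def ray(c,uv,z):
    uv=np.atleast_2d(np.array(uv,float));d=np.c_[(uv-c['camera_matrix'][:2,2])/c['camera_matrix'][0,0],np.ones(len(uv))]@c['R']
    o=-c['R'].T@np.array(c['tvec'],float);return (o+d*((z-o[2])/d[:,2])[:,None])[:,:2]
def pix(c,p):
    return cv2.projectPoints(np.array(p,float).reshape(-1,1,3),np.array(c['rvec'],float),np.array(c['tvec'],float),c['camera_matrix'],None)[0].reshape(-1,2)
LIM={'pink':((155,120,90),(176,255,255)),'blue':((100,120,110),(114,255,255)),'orange':((5,120,60),(18,255,255)),
 'white':((0,0,175),(180,50,255)),'red':((0,150,90),(4,255,255)),'red2':((176,150,90),(180,255,255)),'brass':((18,90,90),(32,255,255))}
def blobs(c,col,amin=15):
    m=cv2.inRange(c['hsv'],*LIM[col])
    if col=='red': m|=cv2.inRange(c['hsv'],*LIM['red2'])
    n,l,s,ce=cv2.connectedComponentsWithStats(m)
    return [(ce[i],s[i,4],l==i) for i in range(1,n) if s[i,4]>=amin]
def yaw(c,mask,z):
    cs=max(cv2.findContours(mask.astype(np.uint8),cv2.RETR_EXTERNAL,cv2.CHAIN_APPROX_NONE)[0],key=len)
    w=ray(c,cs[:,0],z)*1000
    (cx,cy),(a,b),t=cv2.minAreaRect(w.astype(np.float32))
    if a<b:a,b,t=b,a,t+90
    return np.array([cx,cy,a,b,(t+90)%180-90]).round(1)   # centre mm, long, short, angle of long side from x
E
python3 - <<'E'
from loc import *
for n in('top','scene'):
    c=cam(n);print(n)
    for col,z in(('pink',.048),('blue',.048),('orange',.051),('white',.09),('red',.079),('brass',.087)):
        for ce,a,m in blobs(c,col):
            if (n=='top' and 130<ce[0]<480 and 90<ce[1]<300) or (n=='scene' and 160<ce[0]<480 and 100<ce[1]<380 and a<1500): print(col,ce.round(1),a,(ray(c,ce,z)[0]*1000).round(1),yaw(c,m,z))
    if n=='top': cv2.imwrite('pics/crop1.png',cv2.resize(c['image'][80:300,290:490,::-1],None,fx=2.7,fy=2.7,interpolation=cv2.INTER_CUBIC))
    else: cv2.imwrite('pics/crop2.png',cv2.resize(c['image'][100:300,180:430,::-1],None,fx=3,fy=3,interpolation=cv2.INTER_CUBIC))
E
```

```text
top
pink [309.9 126. ] 1424 [792.2 -69.4] [800.6 -67.6 175.9  87.6  87.8]
pink [331.7 169.5] 24 [ 680.5 -127.1] [ 684.7 -125.5   42.2   11.8  -10. ]
pink [325.3 205.3] 839 [ 589.2 -113.2] [ 590.2 -112.5  118.1   59.7  -72.3]
blue [283.5 107. ] 47 [ 8.414e+02 -1.000e-01] [ 8.40e+02 -1.00e-01  2.41e+01  1.29e+01  1.90e+00]
blue [296.7 107.6] 49 [840.4 -34. ] [839.3 -34.8  21.3  15.5   1. ]
blue [309.4 108.4] 46 [838.8 -66.9] [837.3 -68.4  21.3  15.5   1. ]
blue [322.3 108.8] 45 [ 838.4 -100.1] [ 837.9 -100.5   21.3   12.8    1.2]
blue [335.6 109.6] 49 [ 836.8 -134.1] [ 835.8 -135.2   21.3   15.4    1. ]
blue [282.8 121.2] 28 [8.036e+02 4.000e-01] [ 8.041e+02 -1.000e-01  1.600e+01  1.030e+01  2.000e+00]
blue [295.7 122. ] 28 [802.2 -32.7] [802.1 -32.2  13.2  12.8  45.6]
blue [308.9 122.5] 28 [801.4 -66.5] [801.4 -66.8  13.3  10.2   1.5]
blue [321.9 123.2] 29 [800.3 -99.8] [ 800.7 -100.1   15.8   10.2    1.3]
blue [334.9 123.8] 29 [ 799.2 -133.1] [ 798.7 -133.3   15.8   10.2    1.1]
blue [330.6 171.7] 296 [ 674.7 -124.5] [ 678.1 -124.6   60.7   47.9   -6. ]
blue [460.8 166.8] 222 [ 694.2
[... 3028 characters left out ...]
3.3   78.6  -60.1]
white [381.6 249.1] 30 [ 783.8 -164. ] [ 783.5 -164.7   49.3   11.2  -10.6]
white [195.7 259.7] 231 [ 463.3 -376. ] [ 464.8 -378.3   55.7   30.1  -47.9]
white [279.4 263.9] 363 [ 618.1 -301. ] [ 618.1 -299.4   65.8   47.5  -55.1]
white [240.6 279.9] 185 [ 573.5 -369.7] [ 573.5 -368.3   75.9   10.9   89.6]
white [317.6 315.4] 232 [ 740.9 -361.9] [ 739.  -361.5   75.5   10.9  -13.5]
white [181.6 368.6] 261 [ 595.6 -550.6] [ 600.4 -549.9   42.4   34.6   -3.7]
red [344.5 228.9] 258 [ 687.2 -142.1] [ 688.  -141.    59.8   36.4  -63. ]
brass [326.4 164.2] 84 [544.6  36.7] [544.3  36.9  32.5  29.6  86.4]
brass [248.3 315.3] 650 [ 630.9 -421.5] [ 626.7 -419.    65.2   52.7  -46. ]
```

View pics/crop1.png

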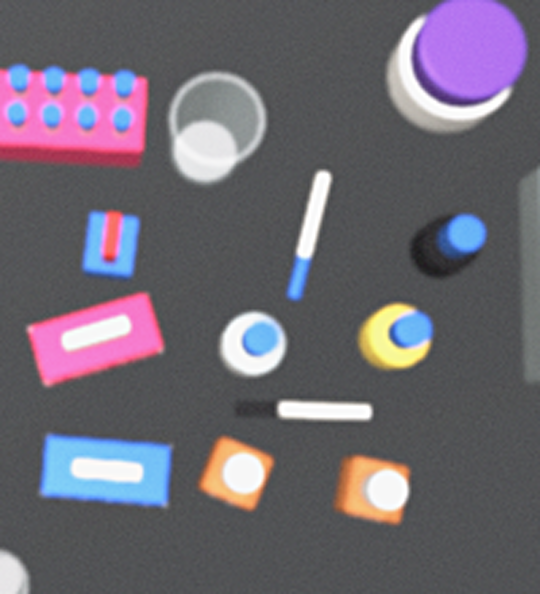

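View pics/crop2.png

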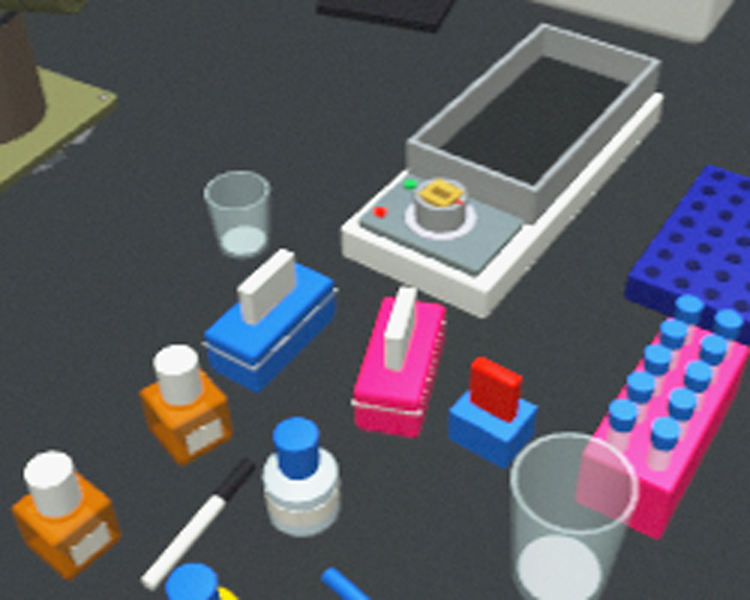

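The crops show the pale jar at crop1 (253,343), the two amber bottles at (237,473) and (375,490), the pink and blue boxes, and the key in its blue stand at (110,240). The yellow and black jars are decoys. Next I need the tray rim, the slot and the key.

```bash
python3 - <<'E'
from loc import *
c=cam('top');print('cam',(-c['R'].T@c['tvec']).round(3))
a=cv2.resize(c['image'][170:262,125:295,::-1],None,fx=4,fy=4,interpolation=cv2.INTER_CUBIC)
b=cv2.resize(c['image'][200:242,240:285,::-1],None,fx=5,fy=5,interpolation=cv2.INTER_CUBIC)
cv=np.zeros((600,680,3),np.uint8);cv[:368]=a;cv[380:590,:225]=b
k=cv2.resize(c['image'][152:192,312:350,::-1],None,fx=5,fy=5,interpolation=cv2.INTER_CUBIC);cv[380:580,300:490]=k
cv2.imwrite('pics/tray.png',cv)
print('jar',ray(c,[385.7,205.2],.09)*1000)
m=cv2.inRange(c['hsv'],(0,120,70),(8,255,255))|cv2.inRange(c['hsv'],(174,120,70),(180,255,255));m[:,:320]=0;m[:,342:]=0;m[:158]=0;m[186:]=0
print('key',cv2.moments(m,True)['m00'],yaw(c,m,.079))
g=cv2.cvtColor(c['image'],cv2.COLOR_RGB2GRAY)
# dark floor region
f=cv2.inRange(g,0,60);n,l,s,ce=cv2.connectedComponentsWithStats(f);i=l[214,190];print('floor',s[i],yaw(c,l==i,.051))
E
```

```text
cam [ 0.465 -0.104  1.114]
jar [[ 587.92358599 -256.80740054]]
key 64.0 [ 681.5 -125.4   43.1   10.    -3.9]
floor [     0      0    640    400 254498] [ 625.1  -77.9 1692.9 1021.   -89.3]
```

View pics/tray.png

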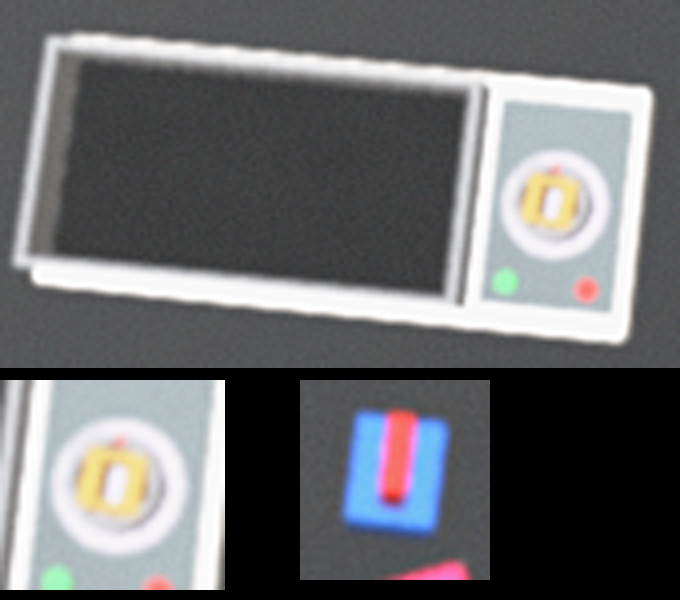

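```bash
python3 - <<'E'
from loc import *
c=cam('top')
P=np.array([[47,37],[14,266],[486,80],[462,303]])/4+[125,170]-.4
w=ray(c,P,.086)*1000;print(w.round(1),w.mean(0));
for a,b in((0,1),(2,3),(0,2),(1,3)):
    d=w[b]-w[a];print(np.hypot(*d).round(1),np.degrees(np.arctan2(d[1],d[0])).round(1))
B=np.array([[78,34],[650,88],[626,342],[36,284]])/4+[125,170]-.4 # base corners
for ce,a,m in blobs(c,'brass'):
    if ce[0]<300: print('barrel',yaw(c,m,.087))
s=cam('scene')
# scene rim corners (800px-picture coords of scene0): crop2 coords/3+[180,100]
Q=np.array([[545,24],[660,62],[536,188],[409,141]])/3+[180,100]
v=ray(s,Q,.086)*1000;print(v.round(1),v.mean(0))
# two-view check on caps
for n,p,q,z in(('sq1',(379.5,254.8),(178/3+180,354/3+100),.09),('sq2',(432.6,261.1),(49/3+180,461/3+100),.09),('jar',(385.7,205.2),(297/3+180,429/3+100),.09)):
    print(n,ray(c,p,z)*1000,ray(s,q,z)*1000)
E
```

```text
[[639.2 350.6]
 [499.3 359.7]
 [618.7  80. ]
 [483.9  88.3]] [560.28233933 219.63878913]
140.3 176.3
135.0 176.5
271.3 -94.3
271.8 -93.2
barrel [545.7  38.3  29.   28.8 -88.6]
[[503.4 357.9]
 [640.3 345.1]
 [616.9  86.4]
 [481.5  93.4]] [560.53282099 220.72857436]
sq1 [[ 470.04665778 -242.69548965]] [[ 467.65064933 -238.840078  ]]
sq2 [[ 458.5739569  -366.77754902]] [[ 453.71978562 -363.71848146]]
jar [[ 587.92358599 -256.80740054]] [[ 587.11866356 -255.82587666]]
```

```bash
cat > go.py <<'E'
import sys,numpy as np
from rig import env
from scipy.spatial.transform import Rotation as R
s=env.read_state();q=np.array(s['ee_rot']);M=R.from_quat(q[[1,2,3,0]])
th=np.degrees(np.arctan2(M.as_matrix()[1,0],M.as_matrix()[0,0]))
p=np.array(s['eef_pos'])*1000
print('t',round(s['time_s'],2),'pos',p.round(1),'th',th.round(1),'tilt z',M.as_matrix()[:,2].round(3),'grip',round(s['grip_width']*1000,1),round(float(s['gripper_force']),1),'F',np.round(s['force'],1),'j',np.round(s['joint_pos'],2))
if len(sys.argv)>1:
    x,y,z,t=map(float,sys.argv[1:5]); tt=np.radians(t)
    T=R.from_matrix(np.c_[[np.cos(tt),np.sin(tt),0],[np.sin(tt),-np.cos(tt),0],[0,0,-1]])
    print('turn first, total units:',((M.inv()*T).as_rotvec(degrees=True)/90).round(3))
    print('then shift, total units:',(T.inv().apply(np.array([x,y,z])-p)/30).round(2))
E
python3 -m pendant '[[[0,0,0,0,0,-0.102],[0,0,0,0,0,-0.102],[0,0,0,0,0,-0.102],[0,0,0,0,0,-0.102],[0,0,0,0,0,-0.102]]]' 0.2 40
python3 -m pendant '[[[0,0,0,0,0,-0.102],[0,0,0,0,0,-0.102],[0,0,0,0,0,0]]]'
python3 go.py 469.5 -124.5 150 86.8
```

```text
time_s: 0.98
eef_pos: [0.2005, -0.4851, 0.2313]
ee_rot: [-0.0, 0.826, 0.564, 0.0]
force: [0.0, 0.7, 0.4]
grip_width: 0.0513
gripper_force: 0.0
time_s: 1.35
eef_pos: [0.2005, -0.4852, 0.2313]
ee_rot: [-0.0, 0.728, 0.686, 0.0]
force: [-0.1, -0.8, 0.6]
grip_width: 0.0515
gripper_force: 0.0
t 1.35 pos [ 200.5 -485.2  231.3] th 86.6 tilt z [ 0.  0. -1.] grip 51.5 0.0 F [-0.1 -0.8  0.6] j [-1.18  0.26 -0.14  1.17  0.    0.45]
turn first, total units: [ 0.    -0.    -0.002]
then shift, total units: [12.5   8.28  2.71]
```

```bash
python3 -m pendant '[[[0.96,0.64,0,0,0,0],[0.96,0.64,0,0,0,0],[0.96,0.64,0,0,0,0],[0.96,0.64,0,0,0,0],[0.96,0.64,0,0,0,0]]]' >/dev/null
python3 -m pendant '[[[0.96,0.64,0,0,0,0],[0.96,0.64,0,0,0,0],[0.96,0.64,0,0,0,0],[0.96,0.64,0,0,0,0],[0.96,0.64,0,0,0,0]]]' >/dev/null
python3 -m pendant '[[[0.96,0.64,0.5,0,0,0],[0.96,0.64,0.5,0,0,0],[0.96,0.6,0.5,0,0,0],[0,0,0,0,0,0],[0,0,0,0,0,0]]]'
python3 go.py 469.5 -124.5 54 86.8
python3 - <<'E'
from loc import *
c=cam('top')
for ce,a,m in blobs(c,'blue'):
    if a>500: print(ce,a,yaw(c,m,.048))
E
```

```text
time_s: 3.22
eef_pos: [0.4697, -0.1259, 0.1864]
ee_rot: [0.0, 0.728, 0.686, -0.0]
force: [-0.2, -0.3, 1.4]
grip_width: 0.0511
gripper_force: 0.0
t 3.23 pos [ 469.7 -125.9  186.4] th 86.6 tilt z [-0. -0. -1.] grip 51.1 0.0 F [-0.2 -0.3  1.4] j [-0.26  0.22 -0.31  1.04 -0.    1.37]
turn first, total units: [-0.     0.    -0.002]
then shift, total units: [ 0.05 -0.01  4.41]
[624.90201183 169.48497041] 4225 [ 702.2 -848.2  385.9   81.8   -4. ]
```

```bash
python3 -m pendant '[[[0.05,0,0.9,0,0,0],[0,0,0.9,0,0,0],[0,0,0.9,0,0,0],[0,0,0.9,0,0,0],[0,0,0.8,0,0,0]]]' >/dev/null
python3 -m pendant '[[[0,0,0,0,0,0],[0,0,0,0,0,0],[0,0,0,0,0,0],[0,0,0,0,0,0],[0,0,0,0,0,0]]]' -1 40
python3 go.py
python3 -m pendant '[[[0,0,-0.4,0,0,0],[0,0,-0.8,0,0,0],[0,0,-1,0,0,0],[0,0,-1,0,0,0],[0,0,-0.8,0,0,0]]]'
python3 go.py 534 287.5 170 86
```

```text
time_s: 4.53
eef_pos: [0.4706, -0.1245, 0.0551]
ee_rot: [0.001, 0.727, 0.686, 0.0]
force: [-1.2, -1.0, 4.3]
grip_width: 0.0131
gripper_force: 43.2
t 4.53 pos [ 470.6 -124.5   55.1] th 86.7 tilt z [ 0.001 -0.001 -1.   ] grip 13.1 43.2 F [-1.2 -1.   4.3] j [-0.26  0.34 -0.53  0.7  -0.    1.37]
time_s: 5.15
eef_pos: [0.4701, -0.124, 0.176]
ee_rot: [0.0, 0.727, 0.687, 0.0]
force: [0.4, 0.3, -2.0]
grip_width: 0.0138
gripper_force: 42.2
t 5.15 pos [ 470.1 -124.   176. ] th 86.7 tilt z [ 0.001 -0.    -1.   ] grip 13.8 42.2 F [ 0.4  0.3 -2. ] j [-0.26  0.23 -0.33  1.01  0.    1.37]
turn first, total units: [ 0.001 -0.     0.008]
then shift, total units: [13.83  1.17  0.2 ]
```

```bash
python3 -m pendant '[[[0.99,0.085,0,0,0,0.008],[0.99,0.085,0,0,0,0],[0.99,0.085,0,0,0,0],[0.99,0.085,0,0,0,0],[0.99,0.085,0,0,0,0]]]' >/dev/null
python3 -m pendant '[[[0.99,0.085,0,0,0,0],[0.99,0.085,0,0,0,0],[0.99,0.085,0,0,0,0],[0.99,0.085,0,0,0,0],[0.99,0.085,0,0,0,0]]]' >/dev/null
python3 -m pendant '[[[0.98,0.085,0,0,0,0],[0.98,0.08,0,0,0,0],[0.98,0.08,0,0,0,0],[0.98,0.08,0,0,0,0],[0,0,0,0,0,0]]]' >/dev/null
python3 -m pendant '[[[0,0,0,0,0,0],[0,0,0,0,0,0]]]'
python3 go.py 534 287.5 107 86
python3 - <<'E'
from loc import *
c=cam('scene');cv2.imwrite('pics/s2.png',cv2.resize(c['image'][60:220,260:440,::-1],None,fx=3,fy=3,interpolation=cv2.INTER_CUBIC))
E
```

```text
time_s: 7.28
eef_pos: [0.5335, 0.286, 0.1744]
ee_rot: [0.0, 0.732, 0.682, -0.0]
force: [1.1, -0.4, -2.8]
grip_width: 0.0135
gripper_force: 42.2
t 7.28 pos [533.5 286.  174.4] th 85.9 tilt z [-0.001 -0.001 -1.   ] grip 13.5 42.2 F [ 1.1 -0.4 -2.8] j [ 0.49  0.42 -0.04  1.11 -0.    2.13]
turn first, total units: [-0.     0.    -0.001]
then shift, total units: [0.05 0.01 2.25]
```

View pics/s2.png

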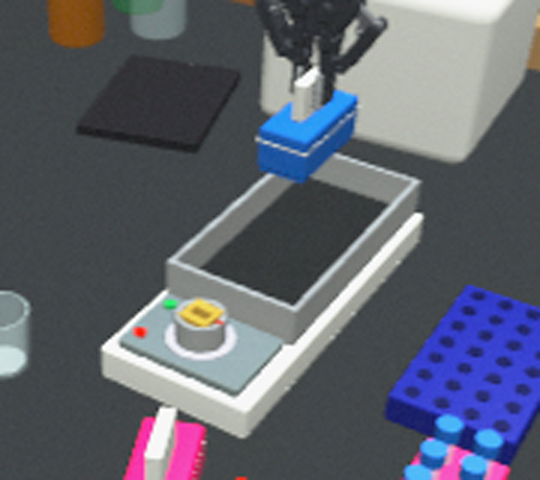

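The picture shows the blue box held level above the tray's far end, at (307,130), ready to lower.

```bash
python3 -m pendant '[[[0.05,0,0.7,0,0,0],[0,0,0.7,0,0,0],[0,0,0.5,0,0,0],[0,0,0.3,0,0,0],[0,0,0,0,0,0]]]'
python3 -m pendant '[[[0,0,0.05,0,0,0],[0,0,0.05,0,0,0],[0,0,0,0,0,0]]]'
```

```text
time_s: 7.95
eef_pos: [0.5336, 0.2881, 0.1078]
ee_rot: [-0.0, 0.731, 0.682, -0.001]
force: [0.0, -0.4, -1.6]
grip_width: 0.0133
gripper_force: 42.1
time_s: 8.32
eef_pos: [0.5345, 0.2889, 0.1062]
ee_rot: [0.0, 0.731, 0.682, 0.001]
force: [-0.7, 0.3, 1.2]
grip_width: 0.0129
gripper_force: 42.5
```

```bash
python3 -m pendant '[[[0,0,0,0,0,0],[0,0,0,0,0,0],[0,0,0,0,0,0]]]' -0.05 40
python3 -m pendant '[[[0,0,-0.5,0,0,0],[0,0,-0.8,0,0,0],[0,0,-0.8,0,0,0],[0,0,-0.8,0,0,0]]]' >/dev/null
python3 -m pendant '[[[-1,0,0,0,0,0],[-1,0,0,0,0,0],[-1,0,0,0,0,0],[-1,0,0,0,0,0],[-1,0,0,0,0,0]]]' >/dev/null
python3 - <<'E'
from loc import *
c=cam('top')
for ce,a,m in blobs(c,'pink')+blobs(c,'blue'):
    if a>500: print(ce,a,yaw(c,m,.048),yaw(c,m,.099))
for ce,a,m in blobs(c,'white'):
    if 140<a<220: print(ce,a,yaw(c,m,.088),yaw(c,m,.139))
E
python3 go.py 590 -112 190 108
```

```text
time_s: 8.7
eef_pos: [0.534, 0.2885, 0.1054]
ee_rot: [0.0, 0.731, 0.682, 0.0]
force: [-0.5, -1.0, -1.2]
grip_width: 0.0406
gripper_force: 0.0
[309.90056417 126.09449929] 1418 [800.6 -67.6 175.9  87.6  87.8] [784.5 -69.4 167.5  83.4  87.8]
[325.39520958 205.25868263] 835 [ 590.4 -112.4  118.1   59.3  -72. ] [ 584.4 -112.   112.4   56.5  -72. ]
[624.91147929 169.48804734] 4225 [ 702.2 -848.2  385.9   81.8   -4. ] [ 690.9 -812.6  367.5   77.9   -4. ]
[405.82989691 158.99484536] 194 [ 702.3 -305.3   81.9   14.3  -13.3] [ 690.5 -295.3   77.8   13.6  -13.3]
[325.04395604 202.8956044 ] 182 [ 590.5 -112.1   61.5   17.5  -72.2] [ 584.3 -111.7   58.4   16.6  -72.2]
[  2.08133971 225.58373206] 209 [518.3 666.9 109.6  14.7   6.8] [515.7 628.6 104.2  14.    6.8]
[409.56  231.545] 200 [ 526.7 -314.7   80.4   11.8  -88.6] [ 523.7 -304.2   76.4   11.3  -88.6]
[178.83098592 243.45539906] 213 [485.  235.2  79.6  27.8  69.4] [484.  218.3  75.6  26.4  69.4]
[379.51933702 254.83977901] 181 [ 470.2 -243.5   34.5   33.5   45.9] [ 470.  -236.6   32.8   31.9   45.9]
[432.56410256 261.08717949] 195 [ 457.9 -367.5   36.    33.8  -62.5] [ 458.3 -354.4   34.2   32.2  -62.5]
t 9.88 pos [523.  134.6 193.5] th 85.8 tilt z [ 0.001 -0.003 -1.   ] grip 40.3 0.0 F [-2.5 -3.5  0.1] j [ 0.25  0.3  -0.18  1.09 -0.    1.9 ]
turn first, total units: [ 0.     0.002 -0.246]
then shift, total units: [-8.51 -0.41  0.12]
```

```bash
python3 -m pendant '[[[0,0,0,0,0,-0.082],[0,0,0,0,0,-0.082],[0,0,0,0,0,-0.082]]]' >/dev/null
python3 -m pendant '[[[-0.95,-0.05,0,0,0,0],[-0.95,-0.05,0,0,0,0],[-0.95,-0.05,0,0,0,0],[-0.95,-0.05,0,0,0,0],[-0.95,-0.05,0,0,0,0]]]' >/dev/null
python3 -m pendant '[[[-0.95,-0.05,0,0,0,0],[-0.95,-0.05,0,0,0,0],[-0.95,-0.05,0,0,0,0],[-0.8,-0.01,0,0,0,0],[0,0,0,0,0,0]]]' >/dev/null
python3 -m pendant '[[[0,0,0,0,0,0],[0,0,0,0,0,0]]]' >/dev/null
python3 go.py 590 -112 54 108
```

```text
t 11.75 pos [ 589.9 -103.6  192.4] th 108.2 tilt z [-0.  0. -1.] grip 40.6 0.0 F [ 0.  -0.8 -0.2] j [-0.17  0.4  -0.03  1.14  0.    1.08]
turn first, total units: [-0.    -0.     0.002]
then shift, total units: [-0.27 -0.08  4.61]
```

```bash
python3 -m pendant '[[[-0.27,-0.08,0.9,0,0,0],[0,0,0.95,0,0,0],[0,0,0.95,0,0,0],[0,0,0.95,0,0,0],[0,0,0.8,0,0,0]]]' >/dev/null
python3 -m pendant '[[[0,0,0,0,0,0],[0,0,0,0,0,0],[0,0,0,0,0,0],[0,0,0,0,0,0],[0,0,0,0,0,0]]]' -1 40
python3 go.py
python3 -m pendant '[[[0,0,-0.4,0,0,0],[0,0,-0.8,0,0,0],[0,0,-1,0,0,0],[0,0,-1,0,0,0],[0,0,-0.9,0,0,0]]]' >/dev/null
python3 -m pendant '[[[0,0,0,0,0,0.08],[0,0,0,0,0,0.08],[0,0,0,0,0,0.082],[0,0,0,0,0,0]]]'
python3 go.py 595 283 175 86
```

```text
time_s: 13.0
eef_pos: [0.5905, -0.113, 0.0561]
ee_rot: [0.0, 0.587, 0.81, 0.0]
force: [-0.5, -0.4, -4.6]
grip_width: 0.0132
gripper_force: 44.2
t 13.0 pos [ 590.5 -113.    56.1] th 108.1 tilt z [ 0. -0. -1.] grip 13.2 44.2 F [-0.5 -0.4 -4.6] j [-0.19  0.51 -0.23  0.83 -0.    1.07]
time_s: 14.12
eef_pos: [0.5905, -0.113, 0.1796]
ee_rot: [0.0, 0.729, 0.685, 0.0]
force: [0.4, 0.5, -3.2]
grip_width: 0.0133
gripper_force: 44.2
t 14.12 pos [ 590.5 -113.   179.6] th 86.4 tilt z [ 0.001 -0.    -1.   ] grip 13.3 44.2 F [ 0.4  0.5 -3.2] j [-0.19  0.41 -0.05  1.11  0.    1.44]
turn first, total units: [0.001 0.    0.005]
then shift, total units: [13.18 -0.77  0.15]
```

```bash
python3 -m pendant '[[[0.94,-0.055,0,0,0,0.005],[0.94,-0.055,0,0,0,0],[0.94,-0.055,0,0,0,0],[0.94,-0.055,0,0,0,0],[0.94,-0.055,0,0,0,0]]]' >/dev/null
python3 -m pendant '[[[0.94,-0.055,0,0,0,0],[0.94,-0.055,0,0,0,0],[0.94,-0.055,0,0,0,0],[0.94,-0.055,0,0,0,0],[0.94,-0.055,0,0,0,0]]]' >/dev/null
python3 -m pendant '[[[0.94,-0.055,0,0,0,0],[0.94,-0.055,0,0,0,0],[0.94,-0.055,0,0,0,0],[0.94,-0.055,0,0,0,0],[0,0,0,0,0,0]]]' >/dev/null
python3 -m pendant '[[[0,0,0,0,0,0],[0,0,0,0,0,0]]]' >/dev/null
python3 go.py 595 284 107 86
```

```text
t 16.25 pos [595.4 281.6 178.9] th 85.9 tilt z [-0. -0. -1.] grip 13.3 44.2 F [-0.8 -0.1 -2.9] j [ 0.44  0.51  0.12  1.18 -0.    2.08]
turn first, total units: [-0.     0.    -0.001]
then shift, total units: [ 0.08 -0.02  2.4 ]
```

```bash
python3 -m pendant '[[[0.08,-0.02,0.7,0,0,0],[0,0,0.7,0,0,0],[0,0,0.6,0,0,0],[0,0,0.35,0,0,0],[0,0,0,0,0,0]]]'
python3 -m pendant '[[[0,0,0.05,0,0,0],[0,0,0.03,0,0,0],[0,0,0,0,0,0]]]'
python3 -m pendant '[[[0,0,0,0,0,0],[0,0,0,0,0,0],[0,0,0,0,0,0]]]' -0.1 40
python3 -m pendant '[[[0,0,-0.5,0,0,0],[0,0,-0.8,0,0,0],[0,0,-0.8,0,0,0],[0,0,-0.8,0,0,0]]]' >/dev/null
python3 -m pendant '[[[-1,0,0,0,0,0],[-1,0,0,0,0,0],[-1,0,0,0,0,0],[-1,0,0,0,0,0],[-1,0,0,0,0,0]]]' >/dev/null
python3 - <<'E'
from loc import *
c=cam('top')
for col in('blue','white','orange'):
  for ce,a,m in blobs(c,col):
    if 300<ce[0]<480 and 180<ce[1]<300: print(col,ce.round(1),a,yaw(c,m,.09))
cv2.imwrite('pics/t3.png',np.vstack([cv2.resize(c['image'][165:265,120:320,::-1],None,fx=3,fy=3,interpolation=cv2.INTER_CUBIC),cv2.resize(c['image'][238:276,360:460,::-1],None,fx=6,fy=6,interpolation=cv2.INTER_CUBIC)]))
E
python3 go.py 470 -243 190 159
```

```text
time_s: 16.88
eef_pos: [0.595, 0.2844, 0.1083]
ee_rot: [-0.0, 0.732, 0.681, -0.0]
force: [0.1, -0.4, -2.9]
grip_width: 0.0133
gripper_force: 44.4
time_s: 17.25
eef_pos: [0.5954, 0.2852, 0.1067]
ee_rot: [0.0, 0.732, 0.681, 0.001]
force: [0.8, -0.3, 0.3]
grip_width: 0.0136
gripper_force: 44.8
time_s: 17.62
eef_pos: [0.5951, 0.2851, 0.1061]
ee_rot: [0.0, 0.732, 0.681, 0.0]
force: [-0.6, 0.2, 0.2]
grip_width: 0.0387
gripper_force: 0.0
blue [400.1 183. ] 93 [ 642.7 -290.9   37.2   14.4  -12.3]
blue [442.2 201.7] 141 [ 599.2 -390.8   37.7   24.2  -65.5]
blue [385.7 205.2] 106 [ 588.4 -256.4   26.4   24.   -88.7]
white [381.8 208. ] 290 [ 583.6 -251.6   55.    52.8  -88.7]
white [409.6 231.6] 202 [ 526.4 -314.3   80.1   13.9   89.5]
white [379.5 254.8] 180 [ 470.2 -243.3   34.4   33.5   45.9]
white [432.5 261.1] 194 [ 457.9 -367.    36.    33.8  -62.4]
orange [375.3 254.5] 276 [ 470.2 -236.8   54.2   51.9   68.1]
orange [424.3 260.4] 307 [ 459.5 -354.7   57.9   51.6   78.7]
t 18.8 pos [583.9 130.8 194.3] th 85.7 tilt z [ 0.001 -0.003 -1.   ] grip 38.4 0.0 F [-1.6 -2.4  1. ] j [ 0.22  0.4  -0.02  1.14 -0.    1.87]
turn first, total units: [-0.001  0.002 -0.814]
then shift, total units: [ -0.92 -12.99   0.14]
```

View pics/t3.png

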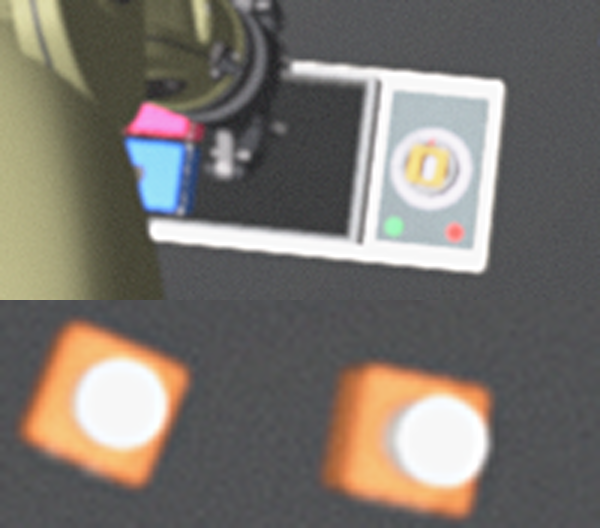

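```bash
python3 -m pendant '[[[0,0,0,0,0,-0.117],[0,0,0,0,0,-0.117],[0,0,0,0,0,-0.117],[0,0,0,0,0,-0.117],[0,0,0,0,0,-0.117]]]' 0.25 40 >/dev/null
python3 -m pendant '[[[0,0,0,0,0,-0.117],[0,0,0,0,0,-0.107],[0,0,0,0,0,0]]]' >/dev/null
python3 go.py 469.5 -242 190 158.5
```

```text
t 19.8 pos [584.6 135.5 193.9] th 158.6 tilt z [ 0.001  0.    -1.   ] grip 53.2 0.0 F [ 0.1 -0.2 -0.5] j [ 0.23  0.4  -0.02  1.14  0.    0.6 ]
turn first, total units: [0.    0.001 0.001]
then shift, total units: [ -1.04 -13.11   0.13]
```

```bash
python3 -m pendant '[[[-0.08,-0.94,0,0,0,0],[-0.08,-0.94,0,0,0,0],[-0.08,-0.94,0,0,0,0],[-0.08,-0.94,0,0,0,0],[-0.08,-0.94,0,0,0,0]]]' >/dev/null
python3 -m pendant '[[[-0.08,-0.94,0,0,0,0],[-0.08,-0.94,0,0,0,0],[-0.08,-0.94,0,0,0,0],[-0.08,-0.94,0,0,0,0],[-0.08,-0.94,0,0,0,0]]]' >/dev/null
python3 -m pendant '[[[-0.08,-0.94,0,0,0,0],[-0.08,-0.94,0,0,0,0],[-0.08,-0.94,0,0,0,0],[0,-0.89,0,0,0,0],[0,0,0,0,0,0]]]' >/dev/null
python3 -m pendant '[[[0,0,0,0,0,0],[0,0,0,0,0,0]]]' >/dev/null
python3 go.py 469.5 -242 56 158.5
```

```text
t 21.93 pos [ 470.8 -241.7  193.1] th 158.7 tilt z [ 0.  0. -1.] grip 53.0 0.0 F [ 0.6 -0.  -1.1] j [-0.47  0.29 -0.2   1.08  0.   -0.1 ]
turn first, total units: [0.    0.    0.003]
then shift, total units: [ 0.04 -0.03  4.57]
```

```bash
python3 -m pendant '[[[0.03,-0.03,0.9,0,0,0],[0,0,0.9,0,0,0],[0,0,0.95,0,0,0],[0,0,0.95,0,0,0],[0,0,0.8,0,0,0]]]' >/dev/null
python3 -m pendant '[[[0,0,0,0,0,0],[0,0,0,0,0,0],[0,0,0,0,0,0],[0,0,0,0,0,0],[0,0,0,0,0,0]]]' -1 40
python3 go.py
python3 -m pendant '[[[0,0,-0.4,0,0,0],[0,0,-0.8,0,0,0],[0,0,-1,0,0,0],[0,0,-1,0,0,0],[0,0,-0.9,0,0,0]]]' >/dev/null
python3 -m pendant '[[[0,0,0,0,0,-0.095],[0,0,0,0,0,-0.097],[0,0,0,0,0,0]]]'
python3 go.py 588 190.5 180 176
```

```text
time_s: 23.18
eef_pos: [0.4696, -0.2431, 0.0583]
ee_rot: [0.0, 0.185, 0.983, -0.0]
force: [0.3, -0.3, -2.0]
grip_width: 0.031
gripper_force: 40.6
t 23.18 pos [ 469.6 -243.1   58.3] th 158.7 tilt z [ 0.001 -0.    -1.   ] grip 31.0 40.6 F [ 0.3 -0.3 -2. ] j [-0.48  0.4  -0.42  0.75  0.   -0.11]
time_s: 24.18
eef_pos: [0.4694, -0.243, 0.1817]
ee_rot: [0.0, 0.036, 0.999, -0.0]
force: [-0.3, -0.1, -0.7]
grip_width: 0.0308
gripper_force: 40.6
t 24.18 pos [ 469.4 -243.   181.7] th 175.9 tilt z [ 0.001 -0.    -1.   ] grip 30.8 40.6 F [-0.3 -0.1 -0.7] j [-0.48  0.29 -0.23  1.05 -0.   -0.41]
turn first, total units: [-0.     0.001 -0.001]
then shift, total units: [-2.94 14.69  0.06]
```

```bash
python3 -m pendant '[[[-0.2,0.98,0,0,0,0],[-0.2,0.98,0,0,0,0],[-0.2,0.98,0,0,0,0],[-0.2,0.98,0,0,0,0],[-0.2,0.98,0,0,0,0]]]' >/dev/null
python3 -m pendant '[[[-0.2,0.98,0,0,0,0],[-0.2,0.98,0,0,0,0],[-0.2,0.98,0,0,0,0],[-0.2,0.98,0,0,0,0],[-0.2,0.98,0,0,0,0]]]' >/dev/null
python3 -m pendant '[[[-0.2,0.98,0,0,0,0],[-0.2,0.98,0,0,0,0],[-0.2,0.98,0,0,0,0],[-0.2,0.98,0,0,0,0],[-0.15,0.97,0,0,0,0]]]' >/dev/null
python3 -m pendant '[[[0,0,0,0,0,0],[0,0,0,0,0,0],[0,0,0,0,0,0]]]' >/dev/null
python3 go.py 588 190.5 109 176
```

```text
t 26.43 pos [588.2 189.5 181. ] th 175.9 tilt z [-0. -0. -1.] grip 31.0 40.8 F [-0.2 -0.1 -0.7] j [ 0.31  0.44  0.01  1.13 -0.    0.38]
turn first, total units: [-0.    -0.    -0.001]
then shift, total units: [0.01 0.03 2.4 ]
```

```bash
python3 - <<'E'
from loc import *
c=cam('scene')
print([(ce.round(),a) for ce,a,m in blobs(c,'orange') if 100<a<700], pix(c,[[.588,.19,.13]]))
E
python3 -m pendant '[[[0,0,0.7,0,0,0],[0,0,0.7,0,0,0],[0,0,0.6,0,0,0],[0,0,0.35,0,0,0],[0,0,0,0,0,0]]]'
python3 -m pendant '[[[0,0,0.05,0,0,0],[0,0,0.03,0,0,0],[0,0,0,0,0,0]]]'
```

```text
[(array([69.,  4.]), np.int32(430)), (array([ 3., 22.]), np.int32(109)), (array([464.,  76.]), np.int32(684)), (array([366., 123.]), np.int32(378)), (array([202., 276.]), np.int32(563))] [[365.88883465 127.60564521]]
time_s: 27.1
eef_pos: [0.5879, 0.1899, 0.1098]
ee_rot: [-0.001, 0.035, 0.999, -0.0]
force: [0.1, 0.1, -1.5]
grip_width: 0.0313
gripper_force: 40.8
time_s: 27.48
eef_pos: [0.5887, 0.1906, 0.1085]
ee_rot: [0.0, 0.035, 0.999, 0.0]
force: [-0.4, -0.1, -2.7]
grip_width: 0.0308
gripper_force: 40.8
```

```bash
python3 -m pendant '[[[0,0,0,0,0,0],[0,0,0,0,0,0],[0,0,0,0,0,0]]]' 0.2 40
python3 -m pendant '[[[0,0,-0.5,0,0,0],[0,0,-0.8,0,0,0],[0,0,-0.8,0,0,0],[0,0,-0.8,0,0,0]]]' >/dev/null
python3 -m pendant '[[[0,-0.9,0,0,0,0.067],[0,-0.9,0,0,0,0],[0,-0.9,0,0,0,0],[0,-0.9,0,0,0,0],[0,-0.9,0,0,0,0]]]' >/dev/null
python3 -m pendant '[[[0,-0.9,0,0,0,0],[0,-0.9,0,0,0,0],[0,-0.9,0,0,0,0],[0,-0.9,0,0,0,0],[0,-0.9,0,0,0,0]]]' >/dev/null
python3 -m pendant '[[[0,0,0,0,0,0],[0,0,0,0,0,0]]]' >/dev/null
python3 go.py 458 -367 185 170
python3 - <<'E'
from loc import *
c=cam('top')
for col in('blue','white','orange'):
  for ce,a,m in blobs(c,col):
    if 300<ce[0]<480 and 180<ce[1]<300: print(col,ce.round(1),a,yaw(c,m,.09))
E
```

```text
time_s: 27.85
eef_pos: [0.5886, 0.1906, 0.1083]
ee_rot: [0.0, 0.035, 0.999, 0.0]
force: [0.9, -0.8, -0.7]
grip_width: 0.0514
gripper_force: 0.0
t 29.85 pos [544.5 -75.4 195.7] th 170.0 tilt z [ 0.001  0.    -1.   ] grip 51.3 0.0 F [-0.8 -0.1  0.2] j [-0.14  0.32 -0.15  1.1   0.    0.04]
turn first, total units: [ 0.     0.001 -0.001]
then shift, total units: [  1.15 -10.07   0.36]
blue [400.  182.8] 93 [ 642.7 -290.9   37.4   13.9  -13.7]
blue [442.2 201.7] 141 [ 599.2 -390.8   37.7   24.2  -65.5]
blue [385.7 205.2] 106 [ 588.4 -256.4   26.4   24.   -88.7]
white [381.8 208. ] 287 [ 583.6 -251.6   55.    52.8  -88.7]
white [337.2 218.6] 20 [ 553.4 -142.4   10.2   10.1  -43.9]
white [409.6 231.5] 200 [ 526.6 -314.3   80.2   11.8  -88.6]
white [432.5 261.1] 194 [ 457.9 -367.    36.    33.8  -62.4]
orange [424.2 260.4] 311 [ 459.6 -354.7   58.3   51.5   79.4]
```

```bash
python3 -m pendant '[[[0.11,-0.92,0,0,0,0],[0.11,-0.92,0,0,0,0],[0.11,-0.92,0,0,0,0],[0.11,-0.92,0,0,0,0],[0.11,-0.92,0,0,0,0]]]' >/dev/null
python3 -m pendant '[[[0.1,-0.92,0,0,0,0],[0.1,-0.92,0,0,0,0],[0.1,-0.92,0,0,0,0],[0.1,-0.92,0,0,0,0],[0.1,-0.92,0,0,0,0]]]' >/dev/null
python3 -m pendant '[[[0.1,-0.87,0,0,0,0],[0,0,0,0,0,0],[0,0,0,0,0,0],[0,0,0,0,0,0]]]' >/dev/null
python3 go.py 458 -367 57 170
```

```text
t 31.65 pos [ 458.  -366.   195.1] th 170.0 tilt z [-0.  0. -1.] grip 51.5 0.0 F [ 0.4  0.  -0.2] j [-0.67  0.38 -0.06  1.13  0.   -0.5 ]
turn first, total units: [ 0.    -0.     0.001]
then shift, total units: [-0.01 -0.03  4.6 ]
```

```bash
python3 -m pendant '[[[0,-0.03,0.9,0,0,0],[0,0,0.95,0,0,0],[0,0,0.95,0,0,0],[0,0,0.95,0,0,0],[0,0,0.8,0,0,0]]]' >/dev/null
python3 -m pendant '[[[0,0,0,0,0,0],[0,0,0,0,0,0],[0,0,0,0,0,0],[0,0,0,0,0,0],[0,0,0,0,0,0]]]' -1 40
python3 go.py
python3 -m pendant '[[[0,0,-0.4,0,0,0],[0,0,-0.8,0,0,0],[0,0,-1,0,0,0],[0,0,-1,0,0,0],[0,0,-0.9,0,0,0]]]' >/dev/null
python3 -m pendant '[[[0,0,0,0,0,-0.065],[0,0,0,0,0,0]]]'
python3 go.py 528 194.5 180 176
```

```text
time_s: 32.9
eef_pos: [0.4575, -0.3682, 0.0589]
ee_rot: [0.0, 0.088, 0.996, -0.0]
force: [-0.3, 0.4, -1.9]
grip_width: 0.0309
gripper_force: 39.9
t 32.9 pos [ 457.5 -368.2   58.9] th 170.0 tilt z [ 0.001 -0.    -1.   ] grip 30.9 39.9 F [-0.3  0.4 -1.9] j [-0.68  0.48 -0.27  0.82  0.   -0.5 ]
time_s: 33.78
eef_pos: [0.4576, -0.3683, 0.1827]
ee_rot: [0.001, 0.037, 0.999, -0.0]
force: [-0.6, 0.4, -2.3]
grip_width: 0.0309
gripper_force: 40.1
t 33.77 pos [ 457.6 -368.3  182.7] th 175.7 tilt z [ 0.001 -0.001 -1.   ] grip 30.9 40.1 F [-0.6  0.4 -2.3] j [-0.68  0.39 -0.08  1.1   0.   -0.6 ]
turn first, total units: [-0.001  0.001 -0.003]
then shift, total units: [-1.03 18.88  0.09]
```

```bash
python3 -m pendant '[[[-0.05,0.99,0,0,0,0],[-0.05,0.99,0,0,0,0],[-0.05,0.99,0,0,0,0],[-0.05,0.99,0,0,0,0],[-0.05,0.99,0,0,0,0]]]' >/dev/null
python3 -m pendant '[[[-0.05,0.99,0,0,0,0],[-0.05,0.99,0,0,0,0],[-0.05,0.99,0,0,0,0],[-0.05,0.99,0,0,0,0],[-0.05,0.99,0,0,0,0]]]' >/dev/null
python3 -m pendant '[[[-0.06,0.99,0,0,0,0],[-0.06,0.99,0,0,0,0],[-0.06,0.99,0,0,0,0],[-0.06,0.99,0,0,0,0],[-0.06,0.99,0,0,0,0]]]' >/dev/null
python3 -m pendant '[[[-0.06,0.99,0,0,0,-0.003],[-0.06,0.99,0,0,0,0],[-0.06,0.99,0,0,0,0],[-0.05,0.99,0,0,0,0],[0,0,0,0,0,0]]]' >/dev/null
python3 -m pendant '[[[0,0,0,0,0,0],[0,0,0,0,0,0]]]' >/dev/null
python3 go.py 528 194.5 109.5 176
```

```text
t 36.52 pos [528.7 191.6 181.4] th 176.0 tilt z [-0.001 -0.001 -1.   ] grip 30.8 40.3 F [ 0.2  0.7 -1.6] j [ 0.35  0.35 -0.14  1.08 -0.    0.42]
turn first, total units: [-0. -0. -0.]
then shift, total units: [0.03 0.1  2.4 ]
```

```bash
python3 -m pendant '[[[0.03,0.06,0.7,0,0,0],[0,0,0.7,0,0,0],[0,0,0.6,0,0,0],[0,0,0.35,0,0,0],[0,0,0,0,0,0]]]'
python3 -m pendant '[[[0,0,0.05,0,0,0],[0,0,0.03,0,0,0],[0,0,0,0,0,0]]]'
python3 -m pendant '[[[0,0,0,0,0,0],[0,0,0,0,0,0],[0,0,0,0,0,0]]]' 0.1 40
python3 -m pendant '[[[0,0,-0.5,0,0,0],[0,0,-0.8,0,0,0],[0,0,-0.8,0,0,0],[0,0,-0.8,0,0,0]]]' >/dev/null
python3 -m pendant '[[[0,-1,0,0,0,0],[0,-1,0,0,0,0],[0,-1,0,0,0,0],[0,-1,0,0,0,0],[0,-1,0,0,0,0]]]' 0.25 >/dev/null
python3 -m pendant '[[[0,-1,0,0,0,0],[0,-1,0,0,0,0],[0,-1,0,0,0,0],[0,-1,0,0,0,0],[0,0,0,0,0,0]]]' >/dev/null
python3 -m pendant '[[[0,0,0,0,0,0],[0,0,0,0,0,0]]]' >/dev/null
python3 go.py 588 -256.5 185 176
python3 - <<'E'
from loc import *
c=cam('top')
for col in('blue','white'):
  for ce,a,m in blobs(c,col):
    if 340<ce[0]<400 and 180<ce[1]<300: print(col,ce.round(1),a,yaw(c,m,.09))
cv2.imwrite('pics/t4.png',np.vstack([cv2.resize(x['image'][165:265,130:290,::-1] if i==0 else x['image'][80:180,280:440,::-1],None,fx=3,fy=3,interpolation=cv2.INTER_CUBIC) for i,x in enumerate((c,cam('scene')))]))
E
```

```text
time_s: 37.15
eef_pos: [0.5277, 0.1937, 0.1104]
ee_rot: [-0.001, 0.035, 0.999, -0.0]
force: [0.2, -0.2, -2.5]
grip_width: 0.0306
gripper_force: 40.4
time_s: 37.52
eef_pos: [0.5285, 0.1945, 0.109]
ee_rot: [0.0, 0.034, 0.999, 0.0]
force: [0.6, 0.1, -1.0]
grip_width: 0.0307
gripper_force: 40.4
time_s: 37.9
eef_pos: [0.5285, 0.1945, 0.1089]
ee_rot: [0.0, 0.034, 0.999, 0.0]
force: [-0.4, 1.1, -0.1]
grip_width: 0.0469
gripper_force: 0.0
t 39.9 pos [509.9 -74.2 195.9] th 176.1 tilt z [ 0.  0. -1.] grip 53.4 0.0 F [-0.4  0.3 -0.2] j [-0.14  0.26 -0.23  1.08  0.   -0.08]
turn first, total units: [0.    0.    0.002]
then shift, total units: [-3.02 -5.88  0.36]
blue [386.7 194.9] 106 [ 612.6 -258.7   26.5   24.2  -88.7]
white [382.3 198.5] 277 [ 607.1 -252.1   53.9   53.2   45.6]
```

View pics/t4.png

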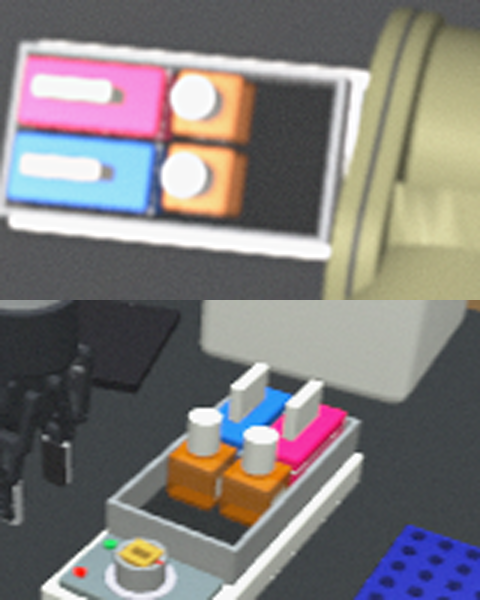

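The picture shows both boxes and both squares seated square in the tray, with room at the near end for the jar. The jar has been knocked to about (612,-258), so I'm using its new position.

```bash
python3 go.py 612 -258.5 185 176
```

```text
t 40.0 pos [509.9 -74.2 195.7] th 176.1 tilt z [ 0.  0. -1.] grip 53.5 0.0 F [-0.9 -0.5  0.4] j [-0.14  0.26 -0.23  1.08  0.   -0.08]
turn first, total units: [0.    0.    0.002]
then shift, total units: [-3.82 -5.89  0.36]
```

```bash
python3 -m pendant '[[[-0.64,-0.98,0,0,0,0],[-0.64,-0.98,0,0,0,0],[-0.64,-0.98,0,0,0,0],[-0.64,-0.98,0,0,0,0],[-0.63,-0.98,0,0,0,0]]]' >/dev/null
python3 -m pendant '[[[-0.63,-0.98,0,0,0,0],[0,0,0,0,0,0],[0,0,0,0,0,0],[0,0,0,0,0,0]]]' >/dev/null
python3 go.py 612 -258.5 59 176
python3 - <<'E'
from loc import *
s=cam('scene')
for ce,a,m in blobs(s,'blue'):
    if 240<ce[0]<340 and 220<ce[1]<290: print(ce,a,ray(s,ce,.075)*1000)
E
```

```text
t 41.12 pos [ 611.7 -257.6  195.7] th 176.1 tilt z [-0.  0. -1.] grip 53.4 0.0 F [ 0.1 -0.  -0.1] j [-0.4   0.52  0.17  1.22  0.   -0.33]
turn first, total units: [ 0.    -0.     0.002]
then shift, total units: [-0.01 -0.03  4.56]
[288.18115942 253.75      ] 276 [[ 612.64940995 -260.98010348]]
```

```bash
python3 -m pendant '[[[0,-0.03,0.9,0,0,0],[0,0,0.95,0,0,0],[0,0,0.95,0,0,0],[0,0,0.9,0,0,0],[0,0,0.8,0,0,0]]]' >/dev/null
python3 -m pendant '[[[0,0,0,0,0,0],[0,0,0,0,0,0],[0,0,0,0,0,0],[0,0,0,0,0,0],[0,0,0,0,0,0]]]' -1 40
python3 go.py
python3 -m pendant '[[[0,0,-0.4,0,0,0],[0,0,-0.8,0,0,0],[0,0,-1,0,0,0],[0,0,-1,0,0,0],[0,0,-0.9,0,0,0]]]' >/dev/null
python3 -m pendant '[[[0,0,0,0,0,0],[0,0,0,0,0,0]]]'
python3 go.py 553.4 128 182 176
```

```text
time_s: 42.42
eef_pos: [0.6122, -0.2598, 0.0611]
ee_rot: [0.0, 0.034, 0.999, -0.0]
force: [-0.4, -0.8, -1.9]
grip_width: 0.0309
gripper_force: 40.6
t 42.42 pos [ 612.2 -259.8   61.1] th 176.1 tilt z [ 0.001 -0.    -1.   ] grip 30.9 40.6 F [-0.4 -0.8 -1.9] j [-0.4   0.6  -0.05  0.92  0.   -0.33]
time_s: 43.3
eef_pos: [0.6116, -0.2596, 0.183]
ee_rot: [-0.0, 0.034, 0.999, 0.0]
force: [0.6, -0.2, -2.3]
grip_width: 0.0311
gripper_force: 40.7
t 43.3 pos [ 611.6 -259.6  183. ] th 176.1 tilt z [-0.001  0.    -1.   ] grip 31.1 40.7 F [ 0.6 -0.2 -2.3] j [-0.4   0.52  0.15  1.2   0.   -0.33]
turn first, total units: [ 0.    -0.001  0.001]
then shift, total units: [ 2.84 12.75  0.03]
```

```bash
python3 -m pendant '[[[0.22,0.98,0,0,0,0],[0.22,0.98,0,0,0,0],[0.22,0.98,0,0,0,0],[0.22,0.98,0,0,0,0],[0.22,0.98,0,0,0,0]]]' >/dev/null
python3 -m pendant '[[[0.22,0.98,0,0,0,0],[0.22,0.98,0,0,0,0],[0.22,0.98,0,0,0,0],[0.22,0.98,0,0,0,0],[0.22,0.98,0,0,0,0]]]' >/dev/null
python3 -m pendant '[[[0.22,0.98,0,0,0,0],[0.22,0.98,0,0,0,0],[0.2,0.99,0,0,0,0],[0,0,0,0,0,0],[0,0,0,0,0,0]]]' >/dev/null
python3 -m pendant '[[[0,0,0,0,0,0]]]' >/dev/null
python3 go.py 553.4 128 112 176
```

```text
t 45.3 pos [552.9 126.8 183.1] th 176.0 tilt z [-0.001 -0.001 -1.   ] grip 31.1 40.7 F [-0.3 -0.4 -1.7] j [ 0.23  0.36 -0.13  1.09 -0.    0.3 ]
turn first, total units: [-0.    -0.001  0.   ]
then shift, total units: [-0.01  0.04  2.37]
```

Placing the jar, then moving clear toward the key and looking.

```bash
python3 -m pendant '[[[0,0,0.7,0,0,0],[0,0,0.7,0,0,0],[0,0,0.6,0,0,0],[0,0,0.33,0,0,0],[0,0,0,0,0,0]]]'
python3 -m pendant '[[[0,0,0.05,0,0,0],[0,0,0.03,0,0,0],[0,0,0,0,0,0]]]'
python3 -m pendant '[[[0,0,0,0,0,0],[0,0,0,0,0,0],[0,0,0,0,0,0]]]' 0.2 40
python3 -m pendant '[[[0,0,-0.5,0,0,0],[0,0,-0.8,0,0,0],[0,0,-0.8,0,0,0],[0,0,-0.8,0,0,0],[0,0,-0.3,0,0,0]]]' >/dev/null
python3 -m pendant '[[[-0.5,-1,0,0,0,0],[-0.5,-1,0,0,0,0],[-0.5,-1,0,0,0,0],[-0.5,-1,0,0,0,0],[-0.5,-1,0,0,0,0]]]' 0 >/dev/null
python3 -m pendant '[[[0,0,0,0,0,0],[0,0,0,0,0,0]]]' >/dev/null
python3 go.py 681.5 -125.4 170 176
python3 - <<'E'
from loc import *
c=cam('top')
m=cv2.inRange(c['hsv'],(0,120,70),(8,255,255))|cv2.inRange(c['hsv'],(174,120,70),(180,255,255));m[:,:320]=0;m[:,342:]=0;m[:158]=0;m[186:]=0
print('key',m.sum()/255,yaw(c,m,.079))
for ce,a,mm in blobs(c,'blue'):
    if 315<ce[0]<345 and 150<ce[1]<190: print('stand',yaw(c,mm,.034))
for ce,a,mm in blobs(c,'brass'):
    if ce[0]<300: print('barrel',yaw(c,mm,.087))
s=cam('scene')
cv2.imwrite('pics/t5.png',np.vstack([cv2.resize(c['image'][160:265,130:350,::-1],(660,315),interpolation=cv2.INTER_CUBIC),cv2.resize(s['image'][105:265,250:470,::-1],(385,280),interpolation=cv2.INTER_CUBIC)[:, :385] if 0 else cv2.copyMakeBorder(cv2.resize(s['image'][100:195,280:380,::-1],(295,280),interpolation=cv2.INTER_CUBIC),0,0,0,365,0)]))
for ce,a,mm in blobs(s,'red',20): print('red s',ce,a)
E
```

```text
time_s: 45.92
eef_pos: [0.5527, 0.1271, 0.1131]
ee_rot: [-0.001, 0.035, 0.999, -0.0]
force: [0.5, 0.2, -1.6]
grip_width: 0.0311
gripper_force: 40.7
time_s: 46.3
eef_pos: [0.5534, 0.1278, 0.1117]
ee_rot: [0.0, 0.034, 0.999, 0.0]
force: [-0.8, 0.3, -2.1]
grip_width: 0.0313
gripper_force: 40.7
time_s: 46.68
eef_pos: [0.5534, 0.1278, 0.1116]
ee_rot: [0.0, 0.034, 0.999, 0.0]
force: [0.5, -1.0, -0.5]
grip_width: 0.0511
gripper_force: 0.0
t 48.17 pos [617.2 -26.8 207. ] th 176.1 tilt z [-0.001  0.001 -1.   ] grip 42.6 0.0 F [1.2 0.  0.1] j [-0.04  0.43  0.06  1.2   0.    0.02]
turn first, total units: [ 0.    -0.001  0.001]
then shift, total units: [-2.37 -3.13  1.23]
key 66.0 [ 681.5 -125.4   43.1   10.    -3.9]
stand [ 680.9 -124.8   61.5   48.5   -6. ]
red s [344.56589147 228.95736434] 258
```

View pics/t5.png

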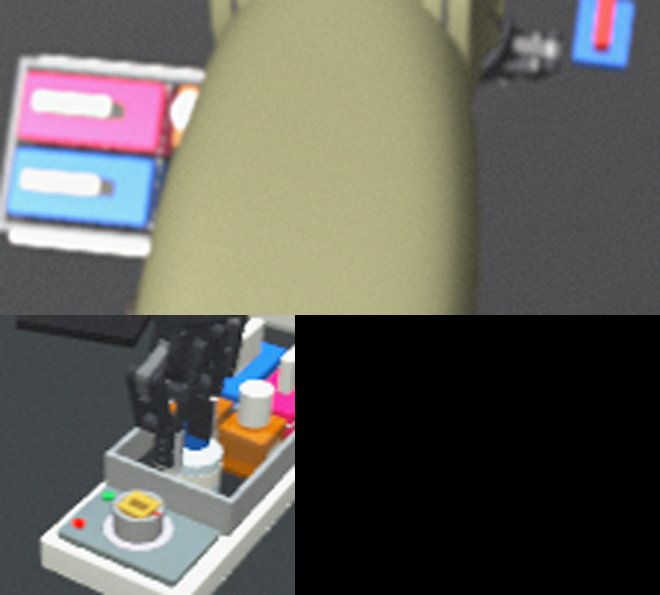

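The jar stands upright inside the near end of the tray, so all five are in. Next I refine the key and barrel positions across the two views.

```bash
python3 - <<'E'
from loc import *
s=cam('scene')
for ce,a,m in blobs(s,'red',20)+blobs(s,'brass',40):
    h=max(cv2.findContours(m.astype(np.uint8),0,1)[0],key=len);M=cv2.moments(cv2.convexHull(h));print(ce.round(1),a,'hull',round(M['m10']/M['m00'],1),round(M['m01']/M['m00'],1))
def hull(c,P,yaw,w):
    t=np.radians(yaw);R=np.array([[np.cos(t),-np.sin(t)],[np.sin(t),np.cos(t)]])
    pts=[[*(np.array(P[:2])+R@[x*w[0]/2,y*w[1]/2]),z] for x in(-1,1) for y in(-1,1) for z in w[2:]]
    h=cv2.convexHull(pix(c,pts).astype(np.float32));M=cv2.moments(h);return M['m10']/M['m00'],M['m01']/M['m00'],M['m00']
for P in((.6815,-.1254),(.684,-.1254),(.6815,-.128)): print(P,hull(s,P,-5,(.04,.014,.034,.079)))
for P in((.5465,.038,.087),(.547,.036,.087)): print(P,pix(s,[P]))
print(ray(s,[326.4,164.2],.087)*1000)
im=cv2.resize(s['image'][150:185,305:348,::-1],None,fx=14,fy=14,interpolation=cv2.INTER_CUBIC);cv2.imwrite('pics/slot.png',im)
E
```

```text
[344.6 228.9] 260 hull 344.7 229.0
[468.5  63.1] 304 hull 466.5 61.4
[483.2 110.8] 1098 hull 482.4 111.3
[326.4 164.2] 84 hull 326.4 164.1
[248.3 315.3] 650 hull 247.6 312.6
(0.6815, -0.1254) (345.06019893188295, 229.71117121257367, 311.67367354989983)
(0.684, -0.1254) (346.0272558671142, 230.10601637666673, 312.39757431764156)
(0.6815, -0.128) (344.5664274135644, 230.44068960322383, 312.44310779031366)
(0.5465, 0.038, 0.087) [[327.2691444  164.11523046]]
(0.547, 0.036, 0.087) [[327.08153994 164.57299084]]
[[544.64098172  36.52860996]]
```

View pics/slot.png

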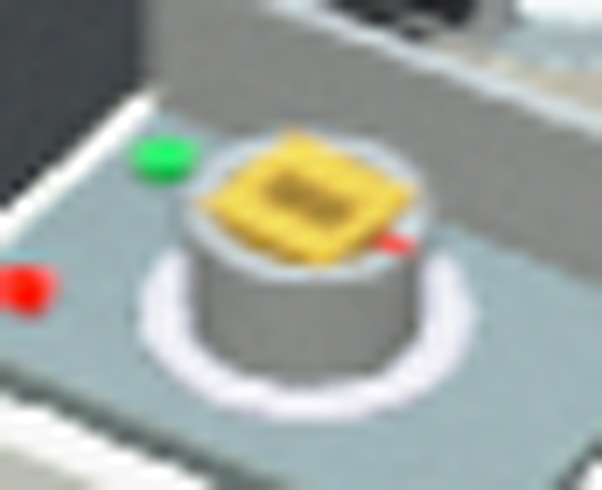

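```bash
python3 - <<'E'
from loc import *
s=cam('scene')
f=lambda P:(np.array(P,float)+.5)/14-.5+[305,150]
w=ray(s,f([[297,132],[415,193],[325,263],[205,203],[265,185],[355,215]]),.087)*1000
print(w.round(1),w[:4].mean(0))
for a,b in((0,1),(1,2),(3,2),(0,3),(4,5)):
    d=w[b]-w[a];print(np.hypot(*d).round(1),np.degrees(np.arctan2(d[1],d[0])).round(1))
E
python3 -m pendant '[[[-0.8,-1,0.3,0,0,0.01],[-0.8,-1,0.3,0,0,0],[-0.78,-1,0.3,0,0,0],[0,-0.12,0.3,0,0,0],[0,0,0,0,0,0]]]' 0 >/dev/null
python3 -m pendant '[[[0,0,0,0,0,0],[0,0,0,0,0,0]]]' >/dev/null
python3 go.py 681 -125 42 175
```

```text
[[532.1  56. ]
 [561.1  50.2]
 [556.1  22.7]
 [527.4  27.6]
 [534.7  38.2]
 [554.2  38.5]] [544.18482466  39.14507962]
29.5 -11.4
27.9 -100.2
29.1 -9.7
28.8 -99.4
19.5 0.8
t 49.25 pos [ 681.5 -125.   172.3] th 175.3 tilt z [ 0.001 -0.    -1.   ] grip 42.8 0.0 F [ 0.3 -0.1  0.2] j [-0.18  0.58  0.22  1.21  0.   -0.1 ]
turn first, total units: [0.    0.001 0.003]
then shift, total units: [ 0.02 -0.    4.34]
```

```bash
python3 - <<'E'
from loc import *
for n,(x,y) in(('scene',(327,164)),('top',(262,220))):
    cs=[cam(n) for _ in range(4)];c=cs[0];I=np.mean([k['image'] for k in cs],0)
    x0,y0=x-14,y-14;I=I[y0:y0+28,x0:x0+28]
    d=np.minimum(I[...,0],I[...,1])-I[...,2]      # yellowness
    u=cv2.resize(d.astype(np.float32),None,fx=8,fy=8,interpolation=cv2.INTER_CUBIC)
    for thr in(25,40,60):
        cn=cv2.findContours((u>thr).astype(np.uint8),0,1)[0]
        if not cn: continue
        P=(max(cn,key=cv2.contourArea)[:,0]+.5)/8-.5+[x0,y0]
        w=(ray(c,P,.087)*1000).astype(np.float32);(cx,cy),(a,b),t=cv2.minAreaRect(w);print(n,thr,round(cx,1),round(cy,1),round(a,1),round(b,1),round((t+45)%90-45,1))
    # hole orientation: low yellowness inside the filled plate
    h=np.zeros(u.shape,np.uint8);cv2.fillPoly(h,[cv2.convexHull(max(cv2.findContours((u>40).astype(np.uint8),0,1)[0],key=cv2.contourArea))],1)
    h=cv2.erode(h,np.ones((25,25)));k=(h>0)&(u<np.percentile(u[h>0],35))
    P=(np.argwhere(k)[:,::-1]+.5)/8-.5+[x0,y0];w=ray(c,P,.087)*1000;ev,V=np.linalg.eigh(np.cov(w.T));print(' hole',w.mean(0).round(1),(4*np.sqrt(ev)).round(1),np.degrees(np.arctan2(V[1,1],V[0,1])).round(1))
    cv2.imwrite(f'pics/hole_{n}.png',np.hstack([cv2.resize(I.astype(np.uint8)[...,::-1],None,fx=10,fy=10,interpolation=cv2.INTER_CUBIC),cv2.cvtColor(cv2.resize(np.uint8(k*200+h*50),(280,280)),8)]))
E
```

```text
scene 25 544.7 37.0 36.2 35.1 -9.2
scene 40 544.5 36.8 34.6 33.7 -10.5
scene 60 544.4 36.9 33.1 32.3 -10.5
 hole [544.1  37.9] [ 8.7 18.4] 170.5
top 25 547.2 30.8 67.0 50.3 1.4
top 40 547.3 26.4 67.0 41.6 1.4
 hole [545.5  27.8] [26.6 80.8] 167.4
```

```bash
cd pics; python3 -c "
import cv2,numpy as np
cv2.imwrite('holes.png',np.vstack([cv2.imread('hole_scene.png'),cv2.imread('hole_top.png')]))"
```

```text
(no output)
```

View pics/holes.png

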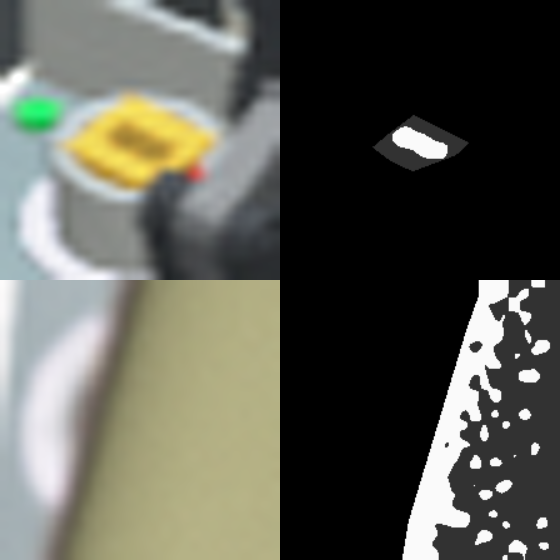

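The plate and slot in the scene crop show the slot turned about -10° in yaw, centred near (545.5, 37.6) mm. Grasping the key now.

```bash
python3 -m pendant '[[[0.02,0,0.9,0,0,0],[0,0,0.9,0,0,0],[0,0,0.9,0,0,0],[0,0,0.9,0,0,0],[0,0,0.74,0,0,0]]]' >/dev/null
python3 -m pendant '[[[0,0,0,0,0,0],[0,0,0,0,0,0],[0,0,0,0,0,0],[0,0,0,0,0,0]]]' -1 60
python3 -m pendant '[[[0,0,0,0,0,0],[0,0,0,0,0,0],[0,0,0,0,0,0]]]'
python3 go.py
python3 -m pendant '[[[0,0,-0.3,0,0,0],[0,0,-0.6,0,0,0],[0,0,-0.8,0,0,0],[0,0,-1,0,0,0],[0,0,-1,0,0,0]]]' >/dev/null
python3 -m pendant '[[[0,0,0,0,0,0.028],[0,0,0,0,0,0.028],[0,0,0,0,0,0]]]'
python3 go.py 545.5 37.6 150 170
```

```text
time_s: 50.78
eef_pos: [0.6816, -0.1261, 0.0421]
ee_rot: [0.001, 0.042, 0.999, -0.0]
force: [0.2, 0.1, -0.1]
grip_width: 0.0137
gripper_force: 59.6
time_s: 51.15
eef_pos: [0.6809, -0.1259, 0.0412]
ee_rot: [0.0, 0.042, 0.999, 0.0]
force: [0.2, 0.4, 0.2]
grip_width: 0.0132
gripper_force: 59.8
t 51.15 pos [ 680.9 -125.9   41.2] th 175.2 tilt z [ 0.  0. -1.] grip 13.2 59.8 F [0.2 0.4 0.2] j [-0.18  0.66  0.01  0.93  0.   -0.1 ]
time_s: 52.15
eef_pos: [0.681, -0.126, 0.1528]
ee_rot: [0.0, 0.086, 0.996, -0.0]
force: [0.2, 0.5, -0.0]
grip_width: 0.0136
gripper_force: 59.8
t 52.15 pos [ 681.  -126.   152.8] th 170.2 tilt z [ 0.001 -0.    -1.   ] grip 13.6 59.8 F [ 0.2  0.5 -0. ] j [-0.18  0.59  0.18  1.16 -0.   -0.01]
turn first, total units: [-0.     0.     0.002]
then shift, total units: [5.4  4.59 0.09]
```

```bash
python3 -m pendant '[[[0.9,0.76,0,0,0,0],[0.9,0.76,0,0,0,0],[0.9,0.76,0,0,0,0],[0.9,0.76,0,0,0,0],[0.9,0.76,0,0,0,0]]]' >/dev/null
python3 -m pendant '[[[0.9,0.78,0,0,0,0],[0,0,0,0,0,0],[0,0,0,0,0,0],[0,0,0,0,0,0]]]' >/dev/null
python3 go.py 545.5 37.6 125 170
python3 - <<'E'
from loc import *
s=cam('scene');c=cam('top')
cv2.imwrite('pics/key.png',np.hstack([cv2.resize(s['image'][125:185,295:360,::-1],(390,360),interpolation=cv2.INTER_CUBIC),cv2.resize(c['image'][190:250,230:295,::-1],(390,360),interpolation=cv2.INTER_CUBIC)]))
for ce,a,m in blobs(s,'red',40):
    print(ce,a)
def hull(c,P,yaw,w):
    t=np.radians(yaw);R=np.array([[np.cos(t),-np.sin(t)],[np.sin(t),np.cos(t)]])
    pts=[[*(np.array(P[:2])+R@[x*w[0]/2,y*w[1]/2]),z] for x in(-1,1) for y in(-1,1) for z in w[2:]]
    M=cv2.moments(cv2.convexHull(pix(c,pts).astype(np.float32)));return M['m10']/M['m00'],M['m01']/M['m00']
E
```

```text
t 53.27 pos [545.7  36.6 152.2] th 170.1 tilt z [ 0.001 -0.    -1.   ] grip 13.1 59.8 F [ 0.3 -0.5 -0.6] j [ 0.07  0.34 -0.23  0.99 -0.    0.24]
turn first, total units: [0.    0.001 0.001]
then shift, total units: [0.01 0.03 0.91]
[331.52 140.19] 100
```

View pics/key.png

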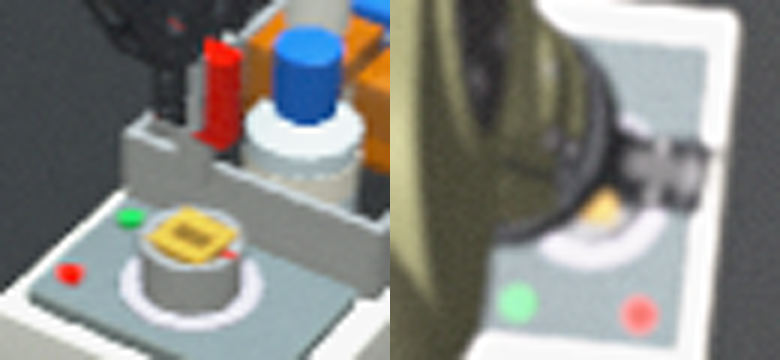

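The key hangs upright with its blade above the slot, which is at (193,233) in the left crop. I'll lower it in guarded steps.

```bash
python3 -m pendant '[[[0,0.03,0.5,0,0,0],[0,0,0.35,0,0,0],[0,0,0.15,0,0,0],[0,0,0,0,0,0],[0,0,0,0,0,0]]]'
python3 -m pendant '[[[0,0,0.1,0,0,0],[0,0,0.1,0,0,0],[0,0,0,0,0,0]]]'
```

```text
time_s: 54.0
eef_pos: [0.5453, 0.0381, 0.1223]
ee_rot: [0.0, 0.086, 0.996, 0.0]
force: [0.3, -0.1, -0.9]
grip_width: 0.0132
gripper_force: 59.8
time_s: 54.38
eef_pos: [0.5447, 0.038, 0.1158]
ee_rot: [-0.0, 0.086, 0.996, -0.0]
force: [-0.1, -0.0, -0.4]
grip_width: 0.0133
gripper_force: 59.8
```

```bash
python3 -m pendant '[[[0,0,0.15,0,0,0],[0,0,0.15,0,0,0],[0,0,0.15,0,0,0],[0,0,0,0,0,0]]]'
python3 -m pendant '[[[0,0,0.1,0,0,0],[0,0,0.1,0,0,0],[0,0,0,0,0,0]]]'
```

```text
time_s: 54.88
eef_pos: [0.5445, 0.038, 0.102]
ee_rot: [-0.001, 0.086, 0.996, -0.0]
force: [0.5, 0.6, -0.3]
grip_width: 0.0135
gripper_force: 59.8
time_s: 55.25
eef_pos: [0.5447, 0.038, 0.0963]
ee_rot: [-0.0, 0.086, 0.996, -0.0]
force: [-0.2, -0.7, -0.8]
grip_width: 0.0138
gripper_force: 59.8
```

```bash
python3 -m pendant '[[[0,0,0.07,0,0,0],[0,0,0.07,0,0,0],[0,0,0,0,0,0],[0,0,0,0,0,0]]]'
python3 -m pendant '[[[0,0,0.05,0,0,0],[0,0,0,0,0,0],[0,0,0,0,0,0]]]'
```

```text
time_s: 55.75
eef_pos: [0.5452, 0.0381, 0.0941]
ee_rot: [0.001, 0.086, 0.996, 0.0]
force: [-3.0, -0.0, 10.2]
grip_width: 0.0133
gripper_force: 61.6
time_s: 56.12
eef_pos: [0.5453, 0.0381, 0.094]
ee_rot: [0.001, 0.086, 0.996, 0.0]
force: [-5.5, -0.2, 19.3]
grip_width: 0.0135
gripper_force: 63.0
```

```bash
python3 -m pendant '[[[0,0,-0.06,0,0,0],[0,0,0,0,0,0.08],[0,0,0,0,0,0.08],[0,0,0,0,0,0.08],[0,0,0,0,0,0.08]]]'
python3 -m pendant '[[[0,0,0,0,0,0.08],[0,0,0,0,0,0.08],[0,0,0,0,0,0.08],[0,0,0,0,0,0.08],[0,0,0,0,0,0]]]'
python3 -m pendant '[[[0,0,0,0,0,0.08],[0,0,0,0,0,0.08],[0,0,0,0,0,0.08],[0,0,0,0,0,0]]]'
python3 go.py; python3 -c "
from rig import env;print(env.read_state()['ft_torque'])"
```

```text
time_s: 56.75
eef_pos: [0.5458, 0.038, 0.0941]
ee_rot: [0.001, 0.333, 0.943, 0.0]
force: [-2.2, -1.0, 8.3]
grip_width: 0.0136
gripper_force: 61.1
time_s: 57.38
eef_pos: [0.5459, 0.0381, 0.0941]
ee_rot: [0.001, 0.556, 0.831, 0.001]
force: [-2.0, -0.5, 6.2]
grip_width: 0.0134
gripper_force: 61.0
time_s: 57.88
eef_pos: [0.5458, 0.038, 0.0941]
ee_rot: [0.001, 0.702, 0.713, 0.001]
force: [-0.5, -0.7, 6.9]
grip_width: 0.0134
gripper_force: 61.0
t 57.88 pos [545.8  38.   94.1] th 90.9 tilt z [ 0.002 -0.    -1.   ] grip 13.4 61.0 F [-0.5 -0.7  6.9] j [ 0.07  0.39 -0.33  0.85 -0.    1.62]
[-0.05334514  0.34646221 -0.02829548]
```

```bash
t(){ python3 -c "
from rig import env;s=env.read_state();print(s['ft_torque'].round(2),s['force'].round(1),s['joint_pos'][5].round(3))"; }
python3 -m pendant '[[[0,0,0,0,0,0.05],[0,0,0,0,0,0.04],[0,0,0,0,0,0]]]'>/dev/null; t
python3 -m pendant '[[[0,0,0,0,0,0.03],[0,0,0,0,0,0]]]'>/dev/null;t
python3 -m pendant '[[[0,0,0,0,0,0.03],[0,0,0,0,0,0]]]'>/dev/null;t; python3 go.py
```

```text
[-0.1   0.34 -0.03] [-0.9  0.1  7.5] 1.766
[-0.17  0.4  -0.09] [-1.2 -0.9  6.8] 1.813
[-0.17  0.41 -0.03] [-1.1 -0.4  8.1] 1.86
t 58.75 pos [545.8  37.9  94.1] th 77.4 tilt z [ 0.002 -0.    -1.   ] grip 13.6 61.1 F [-1.1 -0.4  8.1] j [ 0.07  0.39 -0.33  0.85 -0.    1.86]
```

```bash
t(){ python3 -c "
from rig import env;s=env.read_state();print(s['ft_torque'].round(2),s['force'].round(1),s['joint_pos'][5].round(3))"; }
python3 -m pendant '[[[0,0,0,0,0,0.03],[0,0,0,0,0,0],[0,0,0,0,0,0]]]'>/dev/null;t
python3 -m pendant '[[[0,0,0,0,0,0.03],[0,0,0,0,0,0],[0,0,0,0,0,0]]]'>/dev/null;t; python3 go.py
```

```text
[-0.11  0.47 -0.03] [-2.1 -0.3  9.1] 1.907
[0.02 0.54 0.06] [-2.2 -0.1  8. ] 1.954
t 59.5 pos [545.5  38.2  94.1] th 72.1 tilt z [ 0.002  0.    -1.   ] grip 13.1 61.1 F [-2.2 -0.1  8. ] j [ 0.07  0.39 -0.33  0.85  0.    1.95]
```

```bash
t(){ python3 -c "
from rig import env;s=env.read_state();print(s['ft_torque'].round(2),s['force'].round(1),s['joint_pos'][5].round(3))"; }
python3 -m pendant '[[[0,0,0,0,0,0.03],[0,0,0,0,0,0],[0,0,0,0,0,0]]]'>/dev/null;t
python3 -m pendant '[[[0,0,0,0,0,0.03],[0,0,0,0,0,0],[0,0,0,0,0,0]]]'>/dev/null;t; python3 go.py
```

```text
[0.05 0.48 0.31] [-2.1 -0.2  8.8] 2.0
[0.13 0.43 0.6 ] [-1.   0.6  7.4] 2.047
t 60.25 pos [545.6  38.5  94.1] th 66.7 tilt z [ 0.002  0.001 -1.   ] grip 13.2 61.4 F [-1.   0.6  7.4] j [ 0.07  0.39 -0.33  0.85  0.    2.05]
```

```bash
python3 - <<'E'
from loc import *
s=cam('scene')
cv2.imwrite('pics/turn.png',cv2.resize(s['image'][135:190,295:360,::-1],(650,550),interpolation=cv2.INTER_CUBIC))
E
```

```text
(no output)
```

View pics/turn.png

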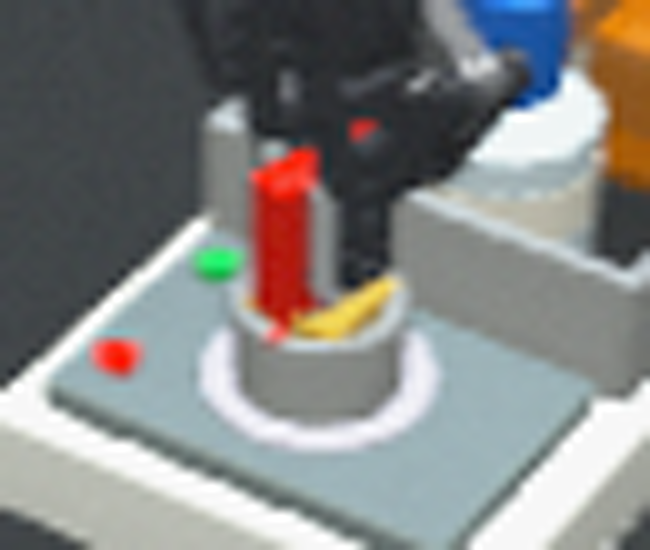

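The red bow is seated on the barrel, which has turned by about a quarter. Torque has risen to 0.6 N m, so the stop is reached. I'll unwind slightly within the play and release.

```bash
python3 -m pendant '[[[0,0,0,0,0,-0.04],[0,0,0,0,0,0]]]'
python3 -m pendant '[[[0,0,0,0,0,0],[0,0,0,0,0,0],[0,0,0,0,0,0],[0,0,0,0,0,0]]]' -0.1
python3 -m pendant '[[[0,0,-0.4,0,0,0],[0,0,-0.8,0,0,0],[0,0,-1,0,0,0],[0,0,-1,0,0,0],[0,0,-1,0,0,0]]]'
python3 -m pendant '[[[-1,-0.6,0,0,0,0],[-1,-0.6,0,0,0,0],[-1,-0.6,0,0,0,0],[-1,-0.6,0,0,0,0],[-1,-0.6,0,0,0,0]]]'
python3 -m pendant '[[[-1,-0.6,0,0,0,0],[-1,-0.6,0,0,0,0],[-1,-0.6,0,0,0,0],[0,0,0,0,0,0],[0,0,0,0,0,0]]]'
python3 - <<'E'
from loc import *
s=cam('scene');c=cam('top')
cv2.imwrite('pics/end.png',np.hstack([cv2.resize(s['image'][90:190,290:400,::-1],(396,360),interpolation=cv2.INTER_CUBIC),cv2.resize(c['image'][170:270,130:290,::-1],(400,250),interpolation=cv2.INTER_CUBIC) if 0 else cv2.copyMakeBorder(cv2.resize(c['image'][170:265,130:290,::-1],(400,238),interpolation=cv2.INTER_CUBIC),0,122,0,0,0)]))
E
```

```text
time_s: 60.55
eef_pos: [0.5456, 0.0384, 0.0941]
ee_rot: [0.0, 0.818, 0.576, 0.001]
force: [-2.6, 0.8, 8.5]
grip_width: 0.0137
gripper_force: 61.2
time_s: 61.05
eef_pos: [0.5449, 0.038, 0.0925]
ee_rot: [-0.0, 0.818, 0.575, -0.0]
force: [-0.0, 0.1, 0.7]
grip_width: 0.0381
gripper_force: 0.0
time_s: 61.68
eef_pos: [0.545, 0.0381, 0.2206]
ee_rot: [0.0, 0.818, 0.575, 0.0]
force: [0.4, 0.0, -0.1]
grip_width: 0.0381
gripper_force: 0.0
time_s: 62.3
eef_pos: [0.4089, -0.0733, 0.2196]
ee_rot: [0.001, 0.818, 0.575, 0.0]
force: [0.8, -0.9, 0.6]
grip_width: 0.0387
gripper_force: 0.0
time_s: 62.92
eef_pos: [0.329, -0.1392, 0.2194]
ee_rot: [0.001, 0.818, 0.575, 0.001]
force: [-0.4, -0.5, -0.0]
grip_width: 0.0382
gripper_force: 0.0
```

View pics/end.png

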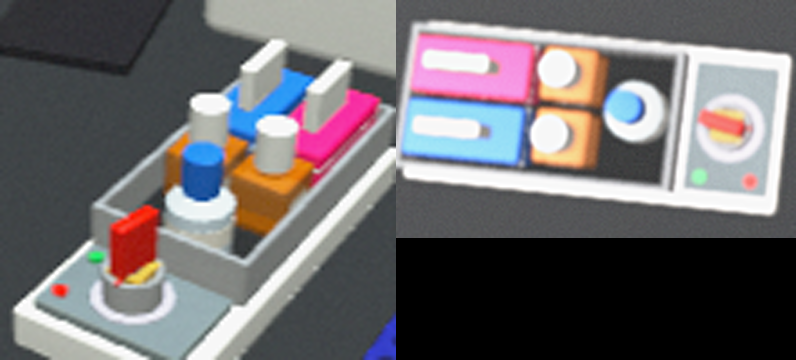

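The final picture shows all five items upright and square in the tray. The key is seated and turned to the stop, and the arm is clear.

```bash
python3 -c "
from rig import env;print(env.job_done())"
```

```text
the job is handed in; nothing more can be done
None
```

The job is handed in: both tip boxes, both square bottles and the pale jar (no green jar was on the bench) are upright in the tray, and the key is fully home and turned clockwise to its stop.

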